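Zero the tamper gauge

ROBOT

A 6-joint arm with a two-finger parallel gripper is mounted at the origin on a cart in front of the work surface, level with it; the furniture and walls round the work are solid. World frame = base frame: x ahead of the robot, y to its left, z up, the work surface at z = 0. Lengths are in m, angles in rad, forces in N, time in s.
With the tool pointing down it reaches from about 0.25 to 0.775 m from the base axis. Payload 4 kg.
Tool frame: the origin (TCP) lies on the centre line of the jaws, within the pads' length; the fingertips stand 25 mm ahead of it and the grasp point (between the pads) lies 6 mm ahead of it; z points along the fingers, y is the line along which they close (so a half turn about z gives the same grasp; the last joint's range is limited). The gripper opens to 94 mm and grips with 3 to 60 N. Pads are 16 mm wide; open, the fingers measure 119 mm over their backs; the gripper's body (75 mm by 177 mm) begins 78 mm behind the grasp point.
Start: joints at [1.181, 0.087, 1.371, -0, 1.684, -0.103], TCP at [0.156, 0.528, 0.231] pointing down, gripper open.
Joint ranges: [-3.1, 3.1], [-0.76, 2.03], [0.27, 2.55], [-1.08, 4.22], [0.17, 2.65], [-2.57, 2.57]. Speed limits (rad/s): [2.79, 2.79, 3.14, 3.14, 3.14, 3.14].

INTERFACE

Orientations are given as [roll, pitch, yaw] about the fixed x, y, z axes, in that order (R = Rz(yaw) Ry(pitch) Rx(roll)).
In Python, from bench import robot, imaging gives the robot as it stands. The module is installed in compiled form; this text tells all that it offers.
- The arm moves only by the tool drive_tool, never from a script. Its argument "series" is a list of rows, each a list of 3 entries, a list of its own where there are three numbers: the finger opening in m, from 0 to 0.094, then the shift along the tool's x, y, z in m, then the turn, a rotation vector about the tool's x, y, z in rad. A call has 1 to 5 rows; each row is the pose to reach, as a shift and turn from the pose commanded when the call began, along the tool's axes at that moment; what a row does not reach only later rows make up. A row lasts 1/8 s, in which the tool goes at most 62.5 mm and 10.7 degrees, less where a joint would pass 70% of its speed; a pose out of reach is approached as far as the arm can. A call with a gripper value outside its range is refused whole. The fingers move at their own pace and stop on an object; the grip force is fixed at half the most. Time passes only in rows, so rows that repeat a pose let the fingers close. It gives the time, the measured TCP pose, the force, the opening and the grip force at its end, in the units of the state.
- robot.get_obs(): the state, without advancing time (a new reading comes with each control period).
- imaging.snapshot(name): name is "scene" or "side" or "wrist"; returns the picture (420x560x3 uint8, red, green, blue); there is no depth.
- imaging.get_calibration(name): a dict with "intrinsics" (3x3 intrinsics, pixels), "position" and "rotation" of the camera in the world. Camera axes: x right, y up, looking along -z (the intrinsics and any distortion apply to the point x, -y, -z); pixel columns grow to the right and rows downward; lengths in m; the calibration is good to about 2 mm. The wrist camera is an equidistant fisheye: a pixel r from the principal point sees the ray r / f radians off the axis. A picture is of the moment at which its call begins: read the wrist's pose just before it. get_calibration takes no time and is no camera call; for the wrist camera it gives the pose at the moment of the call.
- robot.close_job(): hands the job in; it is judged then, once.
The state is a dict: "time": time; "joint_positions": joint angles; "qvel": joint speeds; "joint_torque": joint torques, N m; "tool_pos": TCP position; "ee_rot": TCP orientation; "wrist_force": force on the tool from outside, world axes, zero at the start; "wrist_torque": the same for the moment, N m; "width": finger opening in m; "finger_force": force on a finger pad.
Only numpy, scipy, OpenCV 4.12 (cv2) and the standard library are available. Lean on these libraries where they do the work, as an engineer would, in place of code of your own. Each camera call takes 0.05 s, during which the arm holds its last target. There are 200 camera calls.

TASK

The tapered tamper gauge on the counter has been readjusted and needs its pointer set again. Stand the steel tamper upright in the wide mouth of the gauge and slide it along the slot until it wedges snugly between the two jaws, pressing firmly enough to load both jaws for a moment but without forcing it. Let go and leave it wedged there, then bring the sliding pointer up gently until its nose touches the tamper and leave it there to mark the spot, without pushing the tamper back out and without disturbing the other things on the counter.

Things in the scene. Friction and masses are not known exactly. Their poses are not given: they have to be found in the camera images.
- tamper_mid (a point): Centre, 47 mm over its underside, of the loose coffee tamper: a round steel foot 58.6 mm across and 33 mm high, with a round dark wooden handle up to 32 mm thick, its top 94 mm over the underside; about 0.65 kg. It starts upright on the counter to the right of the gauge, in front of the grinder. z is up along the handle. A good grip is on the handle, 65 mm over the underside.
- tamper_foot (a point): Centre of the tamper's steel foot, on its axis, 17 mm over its underside.
- gauge: Fixed gauge: aluminium plate 104 x 160 x 6 mm (x -52 to +52, y -88 to +72 mm), origin on the counter under the slot's middle line, z up. The slot runs along +y (roughly away from the robot): wide mouth at -y, narrow end at +y. Two jaws stand on the plate from y = -50 mm on. The tamper can be set down on the plate at y = -60 mm, x = +2 mm, its foot just entering the mouth with about 5 mm of play.
- fence: The straight jaw on the -x side of the slot, fixed to the gauge, 20 mm thick and 22 mm high (top 28 mm over the counter), with ticks on top. Origin on its working face, level with the plate's top, 30 mm from the slot's middle line; same axes as the gauge, x points into the slot. The slot is about 66 mm wide at the mouth and 50 mm at the narrow end.
- jaw: The slanted jaw on the +x side, 22 mm high, clamped fast by two screws. Origin on its face at gauge y about 0, level with the plate's top; y runs along the face, x out of the slot. Set anew each time, a few mm sideways and with 0.145 to 0.175 rad of slant: 1 mm of width is 6 mm along the slot. The tamper wedges with its axis between gauge y = -26 and +10 mm; only feel tells where.
- pointer (a joint): The pointer's slide along the top of the straight jaw (m): 0 = drawn right back at the narrow end, growing to 0.060 towards the mouth (-y of the gauge). Slides with about 1 N of friction and stays where left.
- pointer_nose (a point): Middle of the nose: the mouth-side face of the pointer's flat arm (9 mm thick, 8 mm high, its middle 33 mm over the counter), which lies across the slot over the jaws, from gauge x = -32 to +10 mm. Its y axis is the gauge's y axis. It meets the upper part of the tamper's foot: it touches when the tamper's axis is 29.3 mm before it.
- pointer_knob (a point): Centre of the pointer's upright knob: a square black post 15 x 15 mm, rising from 38 to 69 mm over the counter, sides parallel to the gauge's axes, over the straight jaw; centre 54 mm over the counter, 41 mm to the -x side of the nose's middle and 11 mm behind it (+y). It can be gripped or pushed.
- loyalty_stamp: Bystander: wooden hand stamp with a dark wooden handle, 30 x 42 x 52 mm, origin under its centre. Leave alone.
- espresso_cup: Bystander: green cup with a handle, 65 x 91 x 52 mm, origin under its centre. Leave alone.
- pitcher: Bystander: metal milk pitcher, 67 x 94 x 92 mm, origin under its centre. Leave alone.
- tamper: The tamper as a whole; origin at the centre of its underside. A push of about 15 N along the slot wedges it well (over 45 N on a jaw is forcing it); once wedged and let go it holds against only a few newtons.
Things that resemble listed ones, but are neither listed nor needed, are in the scene too. What is shaped like the tamper but purple is not meant.

How it is judged:
By the outcome, as a careful person would: the job done as asked, in the order asked, and still so for the second after the job is handed in, with the robot touching nothing.
It also fails if it takes over 67 s, if anything falls off the work surface, if the arm or the gripper's body presses on something with over 40 N, if the wrist force passes 120 N, or if a joint passes its speed limit or range.

## Working session

There is one attempt and no reset: what is moved stays moved. The work goes in short steps, Python scripts to look and compute and a tool call to move; the robot and the scene stay as the last step left them, time stands still between calls to the robot, and variables do not carry over. Pictures are saved under pics/ and viewed, at most 10 in all, crops included, and the job is handed in when it is done.

Besides the shell and the picture viewer there is one more tool, called after "Emit:" by a JSON object that holds its "op" and its "data", one argument or row to a line. drive_tool: Moves the arm, as the interface text tells. Its arguments: {"type":"object","properties":{"series":{"type":"array"}},"required":["series"]}

```bash
mkdir -p pics; python3 - <<'E'
from bench import robot, imaging
import cv2, numpy as np
o=robot.get_obs(); print({k:np.round(v,3).tolist() for k,v in o.items()})
a=[]
for n in ("scene","side","wrist"):
    im=imaging.snapshot(n); cv2.imwrite(f"pics/{n}0.png",im[:,:,::-1]); c=imaging.get_calibration(n); print(n,{k:np.round(v,4).tolist() if not isinstance(v,str) else v for k,v in c.items()})
E
```

```text
{'time': 0.0, 'joint_positions': [1.181, 0.088, 1.372, -0.0, 1.684, -0.103], 'qvel': [-0.001, -0.0, -0.002, 0.0, -0.0, 0.0], 'joint_torque': [0.001, -34.017, -30.243, 0.072, 0.033, -0.0], 'tool_pos': [0.155, 0.527, 0.229], 'ee_rot': [-3.139, -0.0, 2.855], 'wrist_force': [-0.099, -0.218, 1.254], 'wrist_torque': [0.069, -0.044, -0.028], 'finger_force': 0.0, 'width': 0.094}
scene {'intrinsics': [[475.9132, 0.0, 273.1624], [0.0, 475.9132, 210.7971], [0.0, 0.0, 1.0]], 'position': [0.0287, -0.9695, 0.5481], 'rotation': [1.0484, 0.0235, -0.7738]}
side {'intrinsics': [[426.3866, 0.0, 277.887], [0.0, 426.3866, 208.5358], [0.0, 0.0, 1.0]], 'position': [-0.1594, -0.3064, 0.5247], 'rotation': [1.0356, -0.0222, -1.6713]}
wrist {'intrinsics': [[325.1923, 0.0, 283.7956], [0.0, 325.1923, 211.428], [0.0, 0.0, 1.0]], 'position': [0.0813, 0.5502, 0.3848], 'rotation': [-0.2653, 0.0018, 1.2852]}
```

View pics/scene0.png

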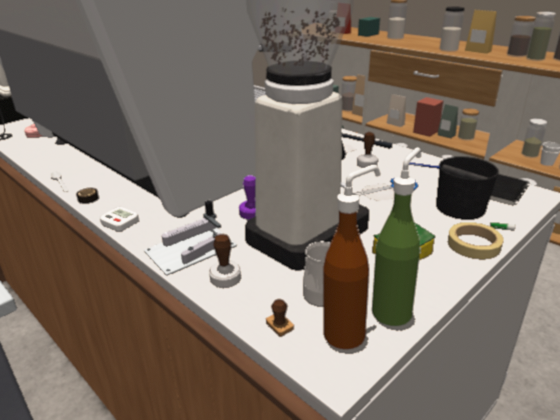

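View pics/side0.png

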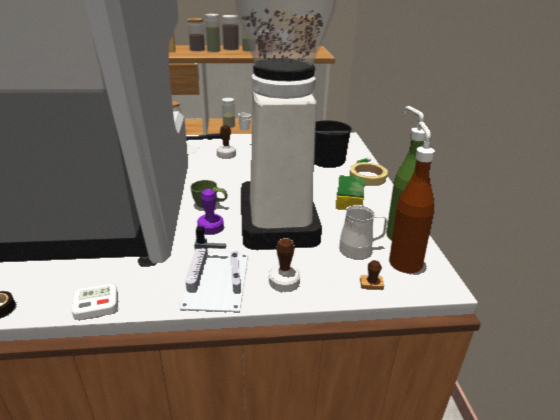

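Scene view: steel tampers at (224,262) and (368,148) behind the grinder, and a purple one at (250,198). Side view: steel at (285,265) and (226,140), purple at (209,212). The near steel one fits, since it stands right of the gauge and in front of the grinder. I'll confirm this in an enlarged crop that also shows the gauge.

```bash
cat > h.py <<'E'
import numpy as np, cv2
from scipy.spatial.transform import Rotation as R
from bench import robot, imaging
def ray(c,uv):
    K=np.array(c["intrinsics"]); u,v=uv
    x=(u-K[0,2])/K[0,0]; y=(v-K[1,2])/K[1,1]
    if c.get("fish"):
        r=np.hypot(x,y); s=np.sin(r)/max(r,1e-9); d=np.array([x*s,-y*s,-np.cos(r)])
    else: d=np.array([x,-y,-1])
    return np.array(c["position"]),R.from_euler("xyz",c["rotation"]).as_matrix()@d
def onz(c,uv,z):
    p,d=ray(c,uv); return p+d*(z-p[2])/d[2]
def cal(n):
    c=dict(imaging.get_calibration(n)); c["fish"]=n=="wrist"; return c
def proj(c,P):
    q=R.from_euler("xyz",c["rotation"]).as_matrix().T@(np.array(P)-c["position"]); K=np.array(c["intrinsics"])
    x,y,z=q[0],-q[1],-q[2]
    if c["fish"]:
        r=np.hypot(x,y); t=np.arctan2(r,z)/max(r,1e-9); return np.array([K[0,2]+K[0,0]*x*t,K[1,2]+K[1,1]*y*t])
    return np.array([K[0,2]+K[0,0]*x/z,K[1,2]+K[1,1]*y/z])
E
python3 - <<'E'
from h import *
im=cv2.imread("pics/side0.png")[215:319,175:310]
cv2.imwrite("pics/crop1.png",cv2.resize(im,None,fx=5.7,fy=5.7,interpolation=cv2.INTER_CUBIC))
c=cal("side");s=cal("scene")
print("plate",[onz(c,p,.006).round(3) for p in ((183,306),(238,308),(248,255))])
print("tamper foot side/scene",onz(c,(285,272),.033).round(3),onz(s,(225,266),.033).round(3))
print("top",onz(c,(286,240),.094).round(3),onz(s,(223,236),.094).round(3))
E
```

```text
plate [array([ 0.395, -0.211,  0.006]), array([ 0.383, -0.304,  0.006]), array([ 0.532, -0.327,  0.006])]
tamper foot side/scene [ 0.44  -0.391  0.033] [ 0.445 -0.401  0.033]
top [ 0.453 -0.392  0.094] [ 0.45  -0.397  0.094]
```

View pics/crop1.png

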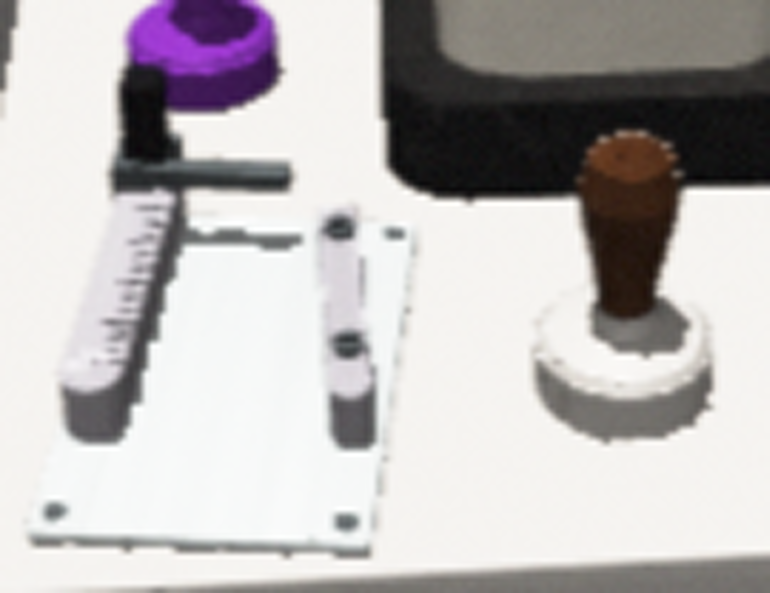

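The crop confirms it: the near one has a steel foot and a dark wooden handle, with its axis at about side (285,265). The gauge corners show in the same crop. Next I compute the gauge pose and the moves.

```bash
python3 - <<'E'
from h import *
c=cal("side");s=cal("scene")
f=lambda x,y:(175+x/5.7,215+y/5.7)
fl,fr,br=[onz(c,f(*p),.006) for p in ((30,537),(370,547),(415,232))]
print(fl,fr,br, "angles +y:",np.degrees(np.arctan2(*(br-fr)[1::-1])), "x:",np.degrees(np.arctan2(*(fr-fl)[1::-1])), np.linalg.norm(br-fr),np.linalg.norm(fr-fl))
print("screws front z6",onz(c,f(54,511),.006),onz(c,f(346,522),.006),"back",onz(c,f(395,233),.006))
print("grinder base bottom",onz(c,f(430,195),0.0),"machine bottom",onz(c,(10,252),0),onz(c,(150,262),0))
print("foot ellipse centre",onz(c,f(624,345),.033),"handle top",onz(c,f(630,155),.094), "bottom front",onz(c,f(624,438),0))
print(onz(s,(224.5,236),.094))
o=robot.get_obs(); M=R.from_euler("xyz",o["ee_rot"]).as_matrix()
print(M.T@(np.array([.448,-.393,.25])-o["tool_pos"]))
E
```

```text
[ 0.38778271 -0.20687473  0.006     ] [ 0.3758081  -0.30730767  0.006     ] [ 0.52936576 -0.32678662  0.006     ] angles +y: -7.229417393593255 x: -96.79927045237638 0.15478819119775175 0.10114428309605895
screws front z6 [ 0.3983189  -0.21299411  0.006     ] [ 0.38686451 -0.30038225  0.006     ] back [ 0.52928342 -0.31976377  0.006     ]
grinder base bottom [ 0.55917347 -0.33334343  0.        ] machine bottom [0.58353692 0.14894873 0.        ] [ 0.53049278 -0.13428485  0.        ]
foot ellipse centre [ 0.43031685 -0.38869042  0.033     ] handle top [ 0.44687632 -0.39059094  0.094     ] bottom front [ 0.42423703 -0.38899431  0.        ]
[ 0.4515277  -0.39888461  0.094     ]
[-0.54089723 -0.79987849 -0.01914456]
```

View pics/wrist0.png

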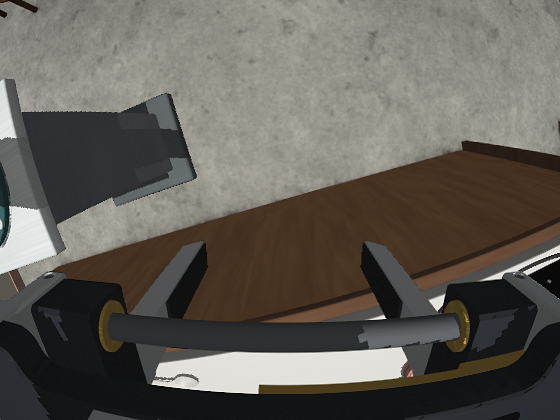

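The wrist view shows only the fingers, the floor and the counter's front edge. The camera sits on the tool's +x side. I set out in straight stages.

Emit:
{"op": "drive_tool", "data": {
  "series": [
    [0.094, [-0.034, -0.05, -0.02], [0, 0, 0]],
    [0.094, [-0.068, -0.1, -0.03], [0, 0, 0]],
    [0.094, [-0.102, -0.15, -0.03], [0, 0, 0]],
    [0.094, [-0.136, -0.2, -0.03], [0, 0, 0]],
    [0.094, [-0.17, -0.25, -0.03], [0, 0, 0]]
  ]
}}

```text
time: 0.78
tool_pos: [0.2479, 0.2379, 0.2603]
ee_rot: [3.141, 0.001, 2.856]
wrist_force: [1.9, 0.2, 0.9]
width: 0.0943
finger_force: 0.0
```

Emit:
{"op": "drive_tool", "data": {
  "series": [
    [0.094, [-0.034, -0.05, 0], [0, 0, 0]],
    [0.094, [-0.068, -0.1, 0], [0, 0, 0]],
    [0.094, [-0.102, -0.15, 0], [0, 0, 0]],
    [0.094, [-0.136, -0.2, 0], [0, 0, 0]],
    [0.094, [-0.17, -0.25, 0], [0, 0, 0]]
  ]
}}

```text
time: 1.4
tool_pos: [0.3403, -0.0502, 0.2605]
ee_rot: [3.141, 0.001, 2.854]
wrist_force: [1.2, 0.9, -0.3]
width: 0.0938
finger_force: 0.0
```

Emit:
{"op": "drive_tool", "data": {
  "series": [
    [0.094, [-0.034, -0.05, 0], [0, 0, 0]],
    [0.094, [-0.068, -0.1, 0], [0, 0, 0]],
    [0.094, [-0.102, -0.15, 0], [0, 0, 0]],
    [0.094, [-0.13, -0.2, 0], [0, 0, -0.1]],
    [0.094, [-0.15, -0.22, 0], [0, 0, -0.164]]
  ]
}}

```text
time: 2.02
tool_pos: [0.4216, -0.3044, 0.2592]
ee_rot: [3.141, -0.002, 3.018]
wrist_force: [-0.0, -0.6, 0.5]
width: 0.0938
finger_force: 0.0
```

```bash
python3 - <<'E'
from h import *
c=cal("wrist"); im=imaging.snapshot("wrist"); cv2.imwrite("pics/w1.png",im[:,:,::-1])
print(c["position"],c["rotation"])
for n,P in (("tamper top",(.449,-.393,.094)),("gauge corners",(.388,-.207,.006)),("",(.376,-.307,.006)),("",(.529,-.327,.006)),("tcp",(.4216,-.304,.26))): print(n,proj(c,P).round())
E
```

```text
[ 0.34508887 -0.2939871   0.41461652] [-2.63663820e-01 -6.55401161e-04  1.44827768e+00]
tamper top [203. 237.]
gauge corners [355. 152.]
 [276. 151.]
 [276. 265.]
tcp [282. 276.]
```

View pics/w1.png

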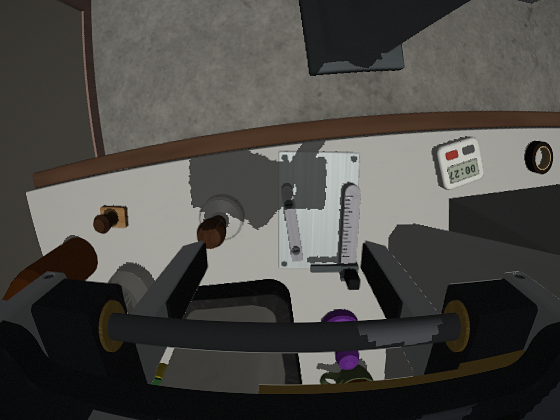

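The wrist view shows the gauge plate corners at (279,151), (360,152) and (279,267), the tamper foot around (222,217) with its handle top at about (207,238), and the knob at (351,276). I zoom in for pixel positions.

```bash
python3 - <<'E'
import cv2
im=cv2.imread("pics/w1.png")[140:295,185:375]
cv2.imwrite("pics/crop2.png",cv2.resize(im,None,fx=3.8,fy=3.8,interpolation=cv2.INTER_CUBIC))
E
```

```text
(no output)
```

View pics/crop2.png

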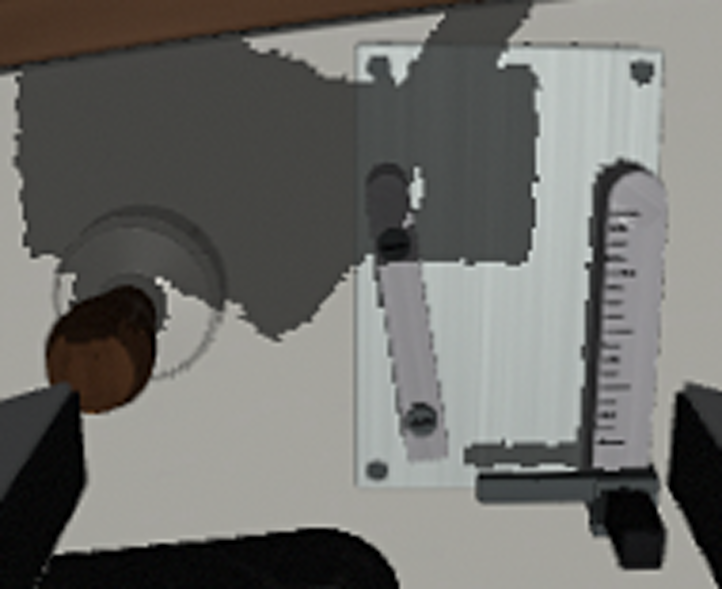

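Crop: plate corners at (357,45), (663,48) and (357,486), foot top centre at about (141,298), handle top at about (97,368), pointer arm from (477,488) to (657,488), and the knob at (640,510).

```bash
python3 - <<'E'
from h import *
c=dict(cal("wrist"))
f=lambda x,y:(185+x/3.8,140+y/3.8)
fr,fl,br=[onz(c,f(*p),.006)[:2] for p in ((357,45),(663,48),(357,486))]
a=lambda v:np.degrees(np.arctan2(v[1],v[0]))
print(fr,fl,br,a(br-fr),a(fr-fl),np.linalg.norm(br-fr),np.linalg.norm(fr-fl))
g=np.radians((a(br-fr)-90+a(fr-fl))/2); ex=np.array([np.cos(g),np.sin(g)]); ey=np.array([-ex[1],ex[0]])
O=np.mean([fr-52e-3*ex+88e-3*ey, fl+52e-3*ex+88e-3*ey, br-52e-3*ex-72e-3*ey],0)
print("gauge",O,np.degrees(g),"set",O+.002*ex-.06*ey)
G=lambda p:((p-O)@ex*1e3,(p-O)@ey*1e3)
for n,q,z in (("arm tip top front",(477,478),.037),("arm right",(590,478),.037),("knob top far",(635,570),.069),("fence edge f",(607,215),.028),("fence edge b",(592,465),.028),("jaw end b in",(448,455),.028),("jaw f in",(408,190),.028)): print(n,np.round(G(onz(c,f(*q),z)[:2]),1))
print("foot",onz(c,f(141,298),.033),"top",onz(c,f(97,368),.094))
E
```

```text
[ 0.37830183 -0.30592698] [ 0.39038396 -0.20417174] [ 0.53492555 -0.32570742] -7.197936227962972 -96.77143396807617 0.15786783495687928 0.10247002624943528
gauge [ 0.47105431 -0.26561296] -96.98468509801957 set [ 0.41125638 -0.26030187]
arm tip top front [11.2 53.4]
arm right [-27.3  53.9]
knob top far [-38.2  72.3]
fence edge f [-29.7 -34.8]
fence edge b [-29.4  53.2]
jaw end b in [20.5 48.8]
jaw f in [ 34.8 -42.7]
foot [ 0.44810624 -0.3851358   0.033     ] top [ 0.4503946  -0.38694969  0.094     ]
```

Emit:
{"op": "drive_tool", "data": {
  "series": [
    [0.094, [-0.02, -0.045, 0], [0, 0, 0]],
    [0.094, [-0.0374, -0.0797, 0.02], [0, 0, 0]],
    [0.094, [-0.0374, -0.0797, 0.07], [0, 0, 0]],
    [0.094, [-0.0374, -0.0797, 0.11], [0, 0, 0]],
    [0.094, [-0.0374, -0.0797, 0.11], [0, 0, 0]]
  ]
}}

```text
time: 2.7
tool_pos: [0.4473, -0.3829, 0.1458]
ee_rot: [3.135, -0.008, 3.019]
wrist_force: [-0.4, -0.1, -0.4]
width: 0.0941
finger_force: 0.0
```

```bash
python3 - <<'E'
from h import *
o=robot.get_obs(); print(o["tool_pos"],o["wrist_force"],o["ee_rot"])
c=cal("wrist"); im=imaging.snapshot("wrist"); s=imaging.snapshot("side")
out=np.hstack([im[150:370,180:380],s[190:410,200:400]])[:,:,::-1]
cv2.imwrite("pics/w2.png",cv2.resize(out,None,fx=2,fy=2,interpolation=cv2.INTER_CUBIC))
E
```

```text
[ 0.44729371 -0.38290202  0.1458168 ] [-0.44538417 -0.07888366 -0.44969921] [ 3.1351335  -0.00762207  3.01865052]
```

View pics/w2.png

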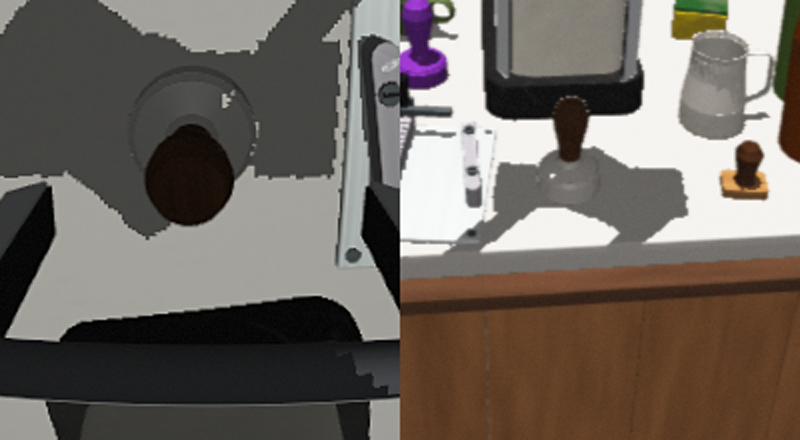

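The handle top is at about wrist (275,240), between the fingers, and the side view agrees.

```bash
python3 - <<'E'
from h import *
o=robot.get_obs();c=cal("wrist"); print(o["tool_pos"],o["time"])
print(onz(c,(180+190/2,150+181/2),.094), onz(c,(180+193/2,150+120/2),.033))
p=np.array(o["tool_pos"]); print(proj(c,p+[0,0,-.02]))
E
```

```text
[ 0.44954505 -0.38522715  0.15150706] 2.8
[ 0.45032467 -0.39043005  0.094     ] [ 0.4446676  -0.39000379  0.033     ]
[281.9531722 260.4421306]
```

Emit:
{"op": "drive_tool", "data": {
  "series": [
    [0.094, [0, -0.003, 0.04], [0, 0, 0]],
    [0.094, [0, -0.003, 0.079], [0, 0, 0]],
    [0.094, [0, -0.003, 0.079], [0, 0, 0]],
    [0.094, [0, -0.003, 0.079], [0, 0, 0]],
    [0.06, [0, -0.003, 0.079], [0, 0, 0]]
  ]
}}

```text
time: 3.42
tool_pos: [0.4503, -0.3897, 0.0748]
ee_rot: [-3.138, 0.004, 3.019]
wrist_force: [-0.2, 0.4, 0.1]
width: 0.0874
finger_force: 0.0
```

Emit:
{"op": "drive_tool", "data": {
  "series": [
    [0.02, [0, 0, 0], [0, 0, 0]],
    [0.02, [0, 0, 0], [0, 0, 0]],
    [0.02, [0, 0, 0], [0, 0, 0]],
    [0.02, [0, 0, 0], [0, 0, 0]],
    [0.02, [0, 0, 0], [0, 0, 0]]
  ]
}}

```text
time: 4.05
tool_pos: [0.4488, -0.3882, 0.0713]
ee_rot: [3.141, -0.0, 3.019]
wrist_force: [0.0, 0.6, 0.5]
width: 0.0374
finger_force: 0.0
```

Emit:
{"op": "drive_tool", "data": {
  "series": [
    [0.02, [0, 0, 0], [0, 0, 0]],
    [0.02, [0, 0, 0], [0, 0, 0]],
    [0.02, [0, 0, 0], [0, 0, 0]],
    [0.02, [0, 0, 0], [0, 0, 0]]
  ]
}}

```text
time: 4.55
tool_pos: [0.4488, -0.389, 0.0715]
ee_rot: [-3.14, 0.0, 3.019]
wrist_force: [-1.7, -3.1, 0.2]
width: 0.0306
finger_force: 30.0
```

Emit:
{"op": "drive_tool", "data": {
  "series": [
    [0.02, [0, 0, -0.03], [0, 0, 0]],
    [0.02, [0, 0, -0.07], [0, 0, 0]],
    [0.02, [0.02, 0.04, -0.07], [0, 0, 0]],
    [0.02, [0.045, 0.085, -0.07], [0, 0, 0]],
    [0.02, [0.053, 0.123, -0.07], [0, 0, 0]]
  ]
}}

```text
time: 5.18
tool_pos: [0.4085, -0.2555, 0.1382]
ee_rot: [3.135, -0.007, 3.019]
wrist_force: [1.0, 0.4, -7.1]
width: 0.0305
finger_force: 30.0
```

Emit:
{"op": "drive_tool", "data": {
  "series": [
    [0.02, [0, 0, 0], [0, 0, 0]],
    [0.02, [0, 0, 0.02], [0, 0, 0]],
    [0.02, [0, 0, 0.02], [0, 0, 0]],
    [0.02, [0, 0, 0.02], [0, 0, 0]]
  ]
}}

```text
time: 5.68
tool_pos: [0.4111, -0.2596, 0.1208]
ee_rot: [3.14, -0.001, 3.018]
wrist_force: [0.7, 0.7, -7.6]
width: 0.0308
finger_force: 30.0
```

```bash
python3 - <<'E'
from h import *
o=robot.get_obs(); print({k:np.round(o[k],4).tolist() for k in ("tool_pos","ee_rot","wrist_force","wrist_torque","width")})
c=cal("wrist"); im=imaging.snapshot("wrist"); s=imaging.snapshot("side")
out=np.hstack([im[150:370,180:380],s[150:370,130:330]])[:,:,::-1]
cv2.imwrite("pics/w3.png",cv2.resize(out,None,fx=2,fy=2,interpolation=cv2.INTER_CUBIC))
E
```

```text
{'tool_pos': [0.4111, -0.2596, 0.1208], 'ee_rot': [3.1401, -0.0013, 3.0184], 'wrist_force': [0.6803, 0.6979, -7.5876], 'wrist_torque': [-0.0104, -0.1928, 0.0104], 'width': 0.0308}
```

View pics/w3.png

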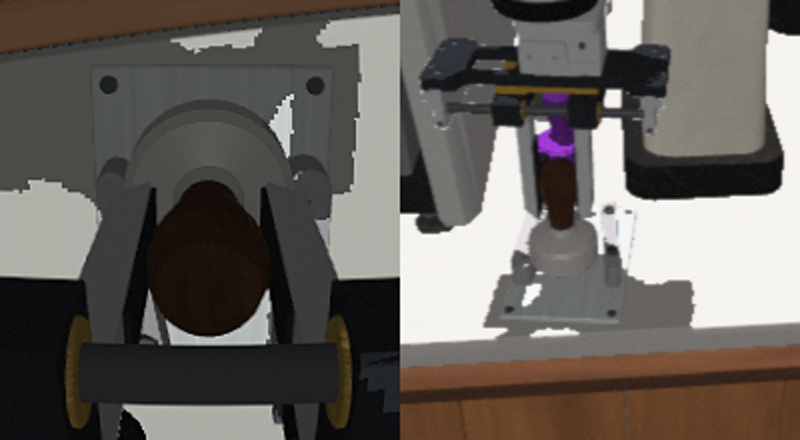

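The tamper is held upright over the mouth. The front screws are at wrist (234,192) and (338,192). I check the lateral centring from these.

```bash
python3 - <<'E'
from h import *
c=cal("wrist"); o=robot.get_obs(); f=lambda x,y:(180+x/2,150+y/2)
O=np.array([.47105,-.26561]); g=np.radians(-96.98); ex=np.array([np.cos(g),np.sin(g)]); ey=np.array([-ex[1],ex[0]])
G=lambda p:np.round(((p[:2]-O)@ex*1e3,(p[:2]-O)@ey*1e3),1)
for q in ((92,66),(332,66),(108,85),(316,85)): print(G(onz(c,f(*q),.006)))
print("foot top L,R",G(onz(c,f(127,180),.082)),G(onz(c,f(290,180),.082)),"tcp",G(o["tool_pos"]))
E
```

```text
[ 50.1 -88.5]
[-52.6 -88.6]
[ 43.4 -80.2]
[-45.9 -80.2]
foot top L,R [ 26.6 -65. ] [-25.8 -65. ] tcp [  1.8 -59.6]
```

Emit:
{"op": "drive_tool", "data": {
  "series": [
    [0.02, [0, 0, 0.02], [0, 0, 0]],
    [0.02, [0, 0, 0.03], [0, 0, 0]],
    [0.02, [0, 0, 0.037], [0, 0, 0]],
    [0.02, [0, 0, 0.041], [0, 0, 0]],
    [0.02, [0, 0, 0.041], [0, 0, 0]]
  ]
}}

```text
time: 6.4
tool_pos: [0.4114, -0.2597, 0.0804]
ee_rot: [3.141, -0.0, 3.019]
wrist_force: [-0.1, 0.4, -7.8]
width: 0.0311
finger_force: 30.0
```

Emit:
{"op": "drive_tool", "data": {
  "series": [
    [0.02, [0, 0, 0.001], [0, 0, 0]],
    [0.02, [0, 0, 0.002], [0, 0, 0]],
    [0.02, [0, 0, 0.002], [0, 0, 0]]
  ]
}}

```text
time: 6.78
tool_pos: [0.4114, -0.2598, 0.0785]
ee_rot: [3.142, 0.0, 3.019]
wrist_force: [0.0, -0.2, -6.8]
width: 0.0308
finger_force: 30.0
```

Emit:
{"op": "drive_tool", "data": {
  "series": [
    [0.02, [0, 0, 0.0007], [0, 0, 0]],
    [0.02, [0, 0, 0.0007], [0, 0, 0]],
    [0.02, [0, 0, 0.0007], [0, 0, 0]]
  ]
}}

```text
time: 7.15
tool_pos: [0.4118, -0.2599, 0.0782]
ee_rot: [-3.141, 0.001, 3.019]
wrist_force: [1.0, 0.2, -4.4]
width: 0.0307
finger_force: 30.0
```

Emit:
{"op": "drive_tool", "data": {
  "series": [
    [0.02, [0, 0, 0.0007], [0, 0, 0]],
    [0.02, [0, 0, 0.0007], [0, 0, 0]],
    [0.02, [0, 0, 0.0007], [0, 0, 0]]
  ]
}}

```text
time: 7.52
tool_pos: [0.4121, -0.26, 0.078]
ee_rot: [-3.141, 0.002, 3.019]
wrist_force: [0.8, 1.9, 0.3]
width: 0.0312
finger_force: 30.0
```

Emit:
{"op": "drive_tool", "data": {
  "series": [
    [0.02, [-0.005, 0.0, 0], [0, 0, 0]],
    [0.02, [-0.01, 0.0005, 0], [0, 0, 0]],
    [0.02, [-0.015, 0.001, 0], [0, 0, 0]],
    [0.02, [-0.02, 0.001, 0], [0, 0, 0]],
    [0.02, [-0.02, 0.001, 0], [0, 0, 0]]
  ]
}}

```text
time: 8.15
tool_pos: [0.4327, -0.2633, 0.0818]
ee_rot: [-3.137, 0.004, 3.019]
wrist_force: [-4.3, 1.7, 15.2]
width: 0.0311
finger_force: 30.0
```

Emit:
{"op": "drive_tool", "data": {
  "series": [
    [0.02, [-0.003, 0.0003, 0], [0, 0, 0]],
    [0.02, [-0.006, 0.0006, 0], [0, 0, 0]],
    [0.02, [-0.008, 0.001, 0], [0, 0, 0]],
    [0.02, [-0.008, 0.001, 0], [0, 0, 0]]
  ]
}}

```text
time: 8.65
tool_pos: [0.4413, -0.2641, 0.082]
ee_rot: [-3.135, 0.006, 3.019]
wrist_force: [-3.7, 1.3, 13.6]
width: 0.0308
finger_force: 30.0
```

Something lifted the tamper by about 4 mm, so I look before pushing further.

```bash
python3 - <<'E'
from h import *
o=robot.get_obs(); print({k:np.round(o[k],4).tolist() for k in ("time","tool_pos","ee_rot","wrist_force","wrist_torque","joint_torque","qvel")})
im=imaging.snapshot("wrist"); s=imaging.snapshot("side")
a=cv2.resize(im[150:350,180:380],(400,400),interpolation=cv2.INTER_CUBIC); b=cv2.resize(s[225:325,165:265],(400,400),interpolation=cv2.INTER_CUBIC)
cv2.imwrite("pics/w4.png",np.hstack([a,b])[:,:,::-1])
E
```

```text
{'time': 8.65, 'tool_pos': [0.4413, -0.2641, 0.082], 'ee_rot': [-3.1349, 0.0059, 3.0188], 'wrist_force': [-3.6546, 1.3475, 13.6031], 'wrist_torque': [-0.0047, 0.5178, 0.0007], 'joint_torque': [0.699, -24.5689, -22.6589, 0.5136, -0.7026, 0.019], 'qvel': [0.0001, -0.001, 0.0022, -0.0018, -0.0004, -0.0001]}
```

View pics/w4.png

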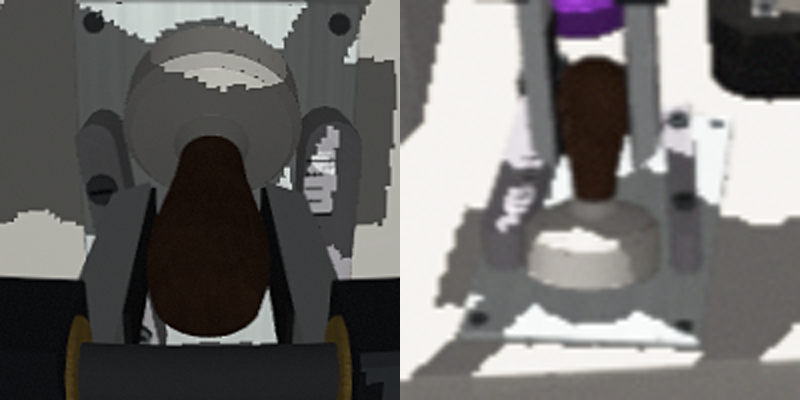

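The tamper pivoted in the pads: the foot lags behind and it tilts about 10°, with its foot lifted on one edge. I will back off to right it and let go. Then I will push the foot low from behind with closed fingertips, which cannot tip it.

Emit:
{"op": "drive_tool", "data": {
  "series": [
    [0.02, [0.003, 0, 0], [0, 0, 0]],
    [0.02, [0.006, 0, 0], [0, 0, 0]],
    [0.02, [0.009, 0, 0], [0, 0, 0]],
    [0.02, [0.009, 0, 0], [0, 0, 0]]
  ]
}}

```text
time: 9.25
tool_pos: [0.4321, -0.2628, 0.0816]
ee_rot: [-3.135, 0.006, 3.019]
wrist_force: [-2.9, 0.6, 11.4]
width: 0.0309
finger_force: 30.0
```

Emit:
{"op": "drive_tool", "data": {
  "series": [
    [0.02, [0, 0, -0.004], [0, 0, 0]],
    [0.02, [0.003, 0, -0.006], [0, -0.08, 0]],
    [0.02, [0.006, 0, -0.006], [0, -0.16, 0]],
    [0.02, [0.006, 0, -0.006], [0, -0.16, 0]]
  ]
}}

```text
time: 9.75
tool_pos: [0.4217, -0.2579, 0.0802]
ee_rot: [3.138, 0.154, 3.017]
wrist_force: [-0.2, 0.1, -7.0]
width: 0.0309
finger_force: 30.0
```

```bash
python3 - <<'E'
from h import *
o=robot.get_obs(); print({k:np.round(o[k],4).tolist() for k in ("time","tool_pos","ee_rot","wrist_force","wrist_torque")})
im=imaging.snapshot("wrist"); s=imaging.snapshot("scene")
a=cv2.resize(im[150:350,180:380],(400,400),interpolation=cv2.INTER_CUBIC); b=cv2.resize(s[190:290,130:230],(400,400),interpolation=cv2.INTER_CUBIC)
cv2.imwrite("pics/w5.png",np.hstack([a,b])[:,:,::-1])
E
```

```text
{'time': 9.75, 'tool_pos': [0.4217, -0.2579, 0.0802], 'ee_rot': [3.1384, 0.1539, 3.017], 'wrist_force': [-0.2479, 0.0715, -6.9915], 'wrist_torque': [0.0017, 0.2481, -0.0043]}
```

View pics/w5.png

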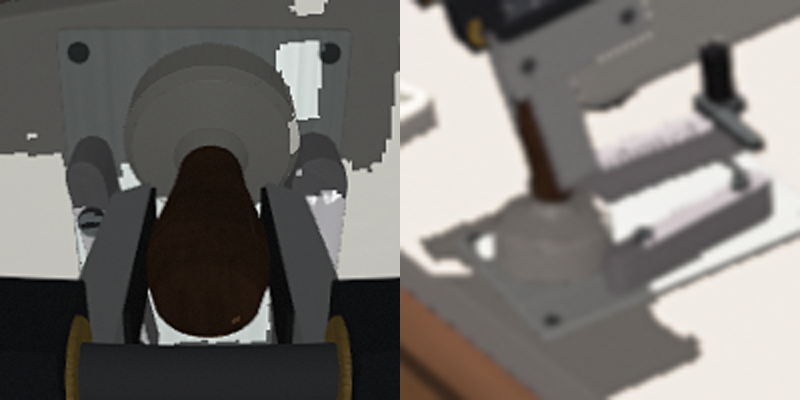

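I work out the tilt numerically: the handle's direction in the scene image against the projected vertical.

```bash
python3 - <<'E'
from h import *
s=cal("scene"); c=cal("wrist"); o=robot.get_obs(); T=np.array(o["tool_pos"]); M=R.from_euler("xyz",o["ee_rot"]).as_matrix()
g=T+M@[0,0,.006]
crop=lambda p:((p-np.array([130,190]))*4).round()
ey=np.array([.9925,-.1219,0])
for t in (-.2,-.1,0,.1,.2,.3,.4):   # forward lean of handle top
    a=np.array([0,0,np.cos(t)])+ey*np.sin(t)
    P=lambda h:g+a*(h-.065)
    print(t,"scene top",crop(proj(s,P(.094))),"base",crop(proj(s,P(.040))),"foottop",crop(proj(s,P(.033))),"bottom",crop(proj(s,P(0))),
     "wrist footctr",((proj(c,P(.033))-[180,150])*2).round(),"lowest z",(P(0)[2]-.0293*abs(np.sin(t))).round(4))
E
```

```text
-0.2 scene top [134.  82.] base [169. 169.] foottop [173. 179.] bottom [193. 229.] wrist footctr [204. 202.] lowest z 0.0061
-0.1 scene top [139.  79.] base [164. 171.] foottop [168. 182.] bottom [182. 235.] wrist footctr [204. 192.] lowest z 0.008
0 scene top [145.  77.] base [160. 173.] foottop [162. 185.] bottom [170. 240.] wrist footctr [204. 183.] lowest z 0.0106
0.1 scene top [151.  75.] base [155. 174.] foottop [156. 187.] bottom [159. 245.] wrist footctr [204. 175.] lowest z 0.008
0.2 scene top [156.  74.] base [151. 176.] foottop [150. 188.] bottom [147. 248.] wrist footctr [204. 167.] lowest z 0.0061
0.3 scene top [162.  74.] base [146. 176.] foottop [144. 189.] bottom [134. 250.] wrist footctr [204. 159.] lowest z 0.0048
0.4 scene top [167.  74.] base [141. 176.] foottop [138. 189.] bottom [123. 250.] wrist footctr [204. 152.] lowest z 0.0043
```

Both views agree on a forward lean of about 0.2 rad, with the edge just off the plate. I turn the tool another 0.2 rad to bring the tamper upright.

Emit:
{"op": "drive_tool", "data": {
  "series": [
    [0.02, [0, 0, 0], [0, -0.1, 0]],
    [0.02, [0, 0, 0], [0, -0.2, 0]],
    [0.02, [0, 0, 0], [0, -0.2, 0]],
    [0.02, [0, 0, 0], [0, -0.2, 0]]
  ]
}}

```text
time: 10.35
tool_pos: [0.4244, -0.2596, 0.0827]
ee_rot: [-3.141, 0.357, 3.019]
wrist_force: [-0.4, -1.7, -8.8]
width: 0.0309
finger_force: 30.0
```

```bash
python3 - <<'E'
from h import *
o=robot.get_obs(); print({k:np.round(o[k],4).tolist() for k in ("time","tool_pos","ee_rot","wrist_force","wrist_torque")})
M=R.from_euler("xyz",o["ee_rot"]).as_matrix(); print("down",M.T@[0,0,-1],"gauge +y",M.T@[.9925,-.1219,0],o["joint_positions"])
im=imaging.snapshot("wrist"); s=imaging.snapshot("side")
a=cv2.resize(im[150:350,180:380],(400,400),interpolation=cv2.INTER_CUBIC); b=cv2.resize(s[220:320,165:265],(400,400),interpolation=cv2.INTER_CUBIC)
cv2.imwrite("pics/w6.png",np.hstack([a,b])[:,:,::-1])
E
```

```text
{'time': 10.35, 'tool_pos': [0.4244, -0.2596, 0.0827], 'ee_rot': [-3.1414, 0.3572, 3.0194], 'wrist_force': [-0.4381, -1.7302, -8.7871], 'wrist_torque': [-0.3617, 0.9046, -0.1018]}
down [3.49667425e-01 2.03748122e-04 9.36873871e-01] gauge +y [-9.36834478e-01  7.92467875e-05  3.49652705e-01] [-0.81117079 -0.16324371  1.95509419  0.2542171   1.08275623 -2.34918622]
```

Emit:
{"op": "drive_tool", "data": {
  "series": [
    [0.02, [0.0007, -0.001, 0.0019], [0, 0, 0]],
    [0.02, [0.0013, -0.0015, 0.0035], [0, 0, 0]],
    [0.02, [0.0013, -0.0015, 0.0035], [0, 0, 0]]
  ]
}}

```text
time: 10.82
tool_pos: [0.4244, -0.2604, 0.079]
ee_rot: [3.14, 0.36, 3.019]
wrist_force: [0.3, -0.8, -6.9]
width: 0.0313
finger_force: 30.0
```

Emit:
{"op": "drive_tool", "data": {
  "series": [
    [0.02, [0.0004, 0, 0.001], [0, 0, 0]],
    [0.02, [0.0004, 0, 0.001], [0, 0, 0]],
    [0.02, [0.0004, 0, 0.001], [0, 0, 0]]
  ]
}}

```text
time: 11.2
tool_pos: [0.4246, -0.2608, 0.0787]
ee_rot: [3.141, 0.361, 3.019]
wrist_force: [1.0, 1.1, -4.6]
width: 0.0308
finger_force: 30.0
```

Emit:
{"op": "drive_tool", "data": {
  "series": [
    [0.02, [0.0003, 0, 0.0008], [0, 0, 0]],
    [0.02, [0.0003, 0, 0.0008], [0, 0, 0]],
    [0.05, [0.0003, 0, 0.0008], [0, 0, 0]],
    [0.08, [0.0003, 0, 0.0008], [0, 0, 0]],
    [0.08, [0.0003, 0, 0.0008], [0, 0, 0]]
  ]
}}

```text
time: 11.82
tool_pos: [0.4246, -0.2616, 0.0782]
ee_rot: [-3.14, 0.361, 3.019]
wrist_force: [-0.2, -0.3, 0.3]
width: 0.0575
finger_force: 0.0
```

Emit:
{"op": "drive_tool", "data": {
  "series": [
    [0.08, [0, 0, 0], [0, 0, 0]],
    [0.08, [0, 0, 0], [0, 0, 0]],
    [0.08, [0, 0, -0.03], [0, 0, 0]],
    [0.08, [0, 0, -0.07], [0, 0, 0]],
    [0.08, [0, 0, -0.07], [0, 0, 0]]
  ]
}}

```text
time: 12.45
tool_pos: [0.4009, -0.2595, 0.1467]
ee_rot: [-3.136, 0.366, 3.02]
wrist_force: [-0.9, -0.2, -0.3]
width: 0.0802
finger_force: 0.0
```

Emit:
{"op": "drive_tool", "data": {
  "series": [
    [0.08, [0.01, 0.001, -0.02], [0, 0.12, 0]],
    [0.08, [0.0246, 0.003, -0.039], [0, 0.24, 0]],
    [0.05, [0.0246, 0.003, -0.039], [0, 0.361, 0]],
    [0.0, [0.0246, 0.003, -0.039], [0, 0.361, 0]],
    [0.0, [0.0246, 0.003, -0.039], [0, 0.361, 0]]
  ]
}}

```text
time: 13.08
tool_pos: [0.3634, -0.2498, 0.1692]
ee_rot: [3.14, -0.002, 3.019]
wrist_force: [0.2, 0.5, 0.3]
width: 0.0535
finger_force: 0.0
```

```bash
python3 - <<'E'
from h import *
o=robot.get_obs(); print({k:np.round(o[k],4).tolist() for k in ("time","tool_pos","ee_rot","wrist_force","width")})
for n in("side","scene","wrist"):
    c=cal(n); im=imaging.snapshot(n); cv2.imwrite(f"pics/n_{n}.png",im[:,:,::-1])
    r,g,b=[im[:,:,i].astype(int) for i in range(3)]
    m=((r>g*1.5)&(r>b*1.5)&(r<130)&(r>18)).astype(np.uint8)
    k,l,st,ce=cv2.connectedComponentsWithStats(m)
    u,v=proj(c,(.4246,-.261,.075))
    print(n,"expected",u,v)
    for i in range(1,k):
        if st[i,4]>40 and abs(ce[i]-[u,v]).max()<60:
            print(" ",st[i],ce[i].round(1),"top/bottom centre",[ (y,np.flatnonzero(l[y]==i)[[0,-1]].tolist()) for y in (st[i,1]+2,st[i,1]+st[i,3]-3)])
E
```

```text
{'time': 13.075, 'tool_pos': [0.3634, -0.2498, 0.1692], 'ee_rot': [3.1399, -0.0019, 3.0193], 'wrist_force': [0.2245, 0.4995, 0.3014], 'width': 0.0535}
side expected 210.90827321471988 261.9772267661757
  [202 246  17  33 372] [210.6 260.3] top/bottom centre [(np.int32(248), [205, 216]), (np.int32(276), [209, 216])]
scene expected 169.01171517491076 222.90653051760555
  [164 212  13  28 278] [170.7 224. ] top/bottom centre [(np.int32(214), [165, 175]), (np.int32(237), [170, 175])]
wrist expected 278.51864466772605 291.1148279573907
  [ 264  270   37   50 1163] [281.7 298.2] top/bottom centre [(np.int32(272), [276, 288]), (np.int32(317), [272, 292])]
```

```bash
python3 - <<'E'
from h import *
s=cal("side");c=cal("scene");w=cal("wrist")
for n,P in (("top",(.4246,-.261,.100)),("neck",(.4246,-.261,.042))):
    print(n,[proj(q,P).round(1) for q in (s,c,w)])
print(onz(s,(210.5,250),.1),onz(s,(212.5,278),.042),onz(c,(170,215),.1),onz(c,(172.5,239),.042),onz(w,(282,306),.1))
E
```

```text
top [array([210., 250.]), array([167.3, 211.7]), array([278.3, 305.8])]
neck [array([212. , 277.1]), array([171.2, 237.3]), array([279.2, 274.3])]
[ 0.42467893 -0.26175663  0.1       ] [ 0.42211155 -0.26192173  0.042     ] [ 0.4211303  -0.27544431  0.1       ] [ 0.42278267 -0.26806438  0.042     ] [ 0.42512608 -0.25805353  0.1       ]
```

Emit:
{"op": "drive_tool", "data": {
  "series": [
    [0.0, [-0.0117, -0.0026, 0], [0, 0, 0]],
    [0.0, [-0.0117, -0.0026, 0.04], [0, 0, 0]],
    [0.0, [-0.0117, -0.0026, 0.08], [0, 0, 0]],
    [0.0, [-0.0117, -0.0026, 0.11], [0, 0, 0]],
    [0.0, [-0.0117, -0.0026, 0.126], [0, 0, 0]]
  ]
}}

```text
time: 13.85
tool_pos: [0.3745, -0.2539, 0.043]
ee_rot: [3.14, -0.003, 3.018]
wrist_force: [0.1, -0.9, 0.7]
width: 0.0004
finger_force: 0.0
```

Emit:
{"op": "drive_tool", "data": {
  "series": [
    [0.0, [0, 0, 0], [0, 0, 0]],
    [0.0, [0, 0, 0], [0, 0, 0]],
    [0.0, [-0.002, 0, 0], [0, 0, 0]],
    [0.0, [-0.004, 0, 0], [0, 0, 0]]
  ]
}}

```text
time: 14.35
tool_pos: [0.3796, -0.2553, 0.0457]
ee_rot: [-3.141, 0.001, 3.019]
wrist_force: [-0.6, -0.6, -0.1]
width: 0.0004
finger_force: 0.0
```

Emit:
{"op": "drive_tool", "data": {
  "series": [
    [0.0, [-0.003, 0, 0.002], [0, 0, 0]],
    [0.0, [-0.006, 0, 0.002], [0, 0, 0]],
    [0.0, [-0.009, 0, 0.002], [0, 0, 0]],
    [0.0, [-0.012, 0, 0.002], [0, 0, 0]],
    [0.0, [-0.015, 0, 0.002], [0, 0, 0]]
  ]
}}

```text
time: 14.98
tool_pos: [0.3913, -0.2563, 0.0426]
ee_rot: [3.141, -0.008, 3.019]
wrist_force: [-11.0, 1.7, 9.4]
width: 0.0005
finger_force: 5.9
```

Emit:
{"op": "drive_tool", "data": {
  "series": [
    [0.0, [-0.0025, 0, 0], [0, 0, 0]],
    [0.0, [-0.005, 0, 0], [0, 0, 0]],
    [0.0, [-0.0075, 0, 0], [0, 0, 0]],
    [0.0, [-0.01, 0, 0], [0, 0, 0]]
  ]
}}

```text
time: 15.48
tool_pos: [0.4, -0.2574, 0.0426]
ee_rot: [3.141, -0.011, 3.019]
wrist_force: [-11.3, 2.4, 8.6]
width: 0.0002
finger_force: 5.7
```

Emit:
{"op": "drive_tool", "data": {
  "series": [
    [0.0, [0.002, 0, 0], [0, 0, 0]],
    [0.0, [0.002, 0, 0], [0, 0, 0]],
    [0.0, [0.002, 0, 0], [0, 0, 0]]
  ]
}}

```text
time: 15.85
tool_pos: [0.4002, -0.2574, 0.0426]
ee_rot: [3.141, -0.005, 3.019]
wrist_force: [-6.9, 0.8, 3.5]
width: 0.0006
finger_force: 3.0
```

Emit:
{"op": "drive_tool", "data": {
  "series": [
    [0.0, [-0.003, 0, 0], [0, 0, 0]],
    [0.0, [-0.003, 0, 0], [0, 0, 0]],
    [0.0, [-0.003, 0, 0], [0, 0, 0]]
  ]
}}

```text
time: 16.23
tool_pos: [0.4018, -0.2576, 0.0426]
ee_rot: [3.141, -0.008, 3.019]
wrist_force: [-9.8, 1.2, 6.7]
width: 0.0003
finger_force: 4.9
```

Emit:
{"op": "drive_tool", "data": {
  "series": [
    [0.0, [0, 0, -0.002], [0, 0, 0]],
    [0.0, [0, 0, -0.002], [0, 0, 0]],
    [0.0, [0, 0, -0.002], [0, 0, 0]]
  ]
}}

```text
time: 16.6
tool_pos: [0.4039, -0.2576, 0.0438]
ee_rot: [3.141, -0.003, 3.019]
wrist_force: [-2.7, -0.6, -3.1]
width: 0.0003
finger_force: 1.8
```

Emit:
{"op": "drive_tool", "data": {
  "series": [
    [0.0, [-0.001, 0, -0.001], [0, 0, 0]],
    [0.0, [-0.002, 0, -0.001], [0, 0, 0]],
    [0.0, [-0.003, 0, -0.001], [0, 0, 0]],
    [0.0, [-0.003, 0, -0.001], [0, 0, 0]]
  ]
}}

```text
time: 17.1
tool_pos: [0.4079, -0.2584, 0.0458]
ee_rot: [3.142, -0.001, 3.019]
wrist_force: [-2.9, 0.2, -2.3]
width: 0.0005
finger_force: 1.5
```

Emit:
{"op": "drive_tool", "data": {
  "series": [
    [0.0, [-0.001, 0, 0], [0, 0, 0]],
    [0.0, [-0.002, 0, 0], [0, 0, 0]],
    [0.0, [-0.003, 0, 0], [0, 0, 0]],
    [0.0, [-0.004, 0, 0], [0, 0, 0]]
  ]
}}

```text
time: 17.6
tool_pos: [0.4117, -0.2589, 0.0457]
ee_rot: [3.141, -0.001, 3.019]
wrist_force: [-3.6, -1.0, -2.0]
width: 0.0005
finger_force: 1.7
```

Emit:
{"op": "drive_tool", "data": {
  "series": [
    [0.0, [-0.001, 0, 0], [0, 0, 0]],
    [0.0, [-0.002, 0, 0], [0, 0, 0]],
    [0.0, [-0.003, 0, 0], [0, 0, 0]],
    [0.0, [-0.004, 0, 0], [0, 0, 0]]
  ]
}}

```text
time: 18.1
tool_pos: [0.4157, -0.2594, 0.0457]
ee_rot: [3.141, -0.001, 3.019]
wrist_force: [-3.2, 0.9, -1.9]
width: 0.0004
finger_force: 1.7
```

Emit:
{"op": "drive_tool", "data": {
  "series": [
    [0.0, [-0.001, 0, 0], [0, 0, 0]],
    [0.0, [-0.002, 0, 0], [0, 0, 0]],
    [0.0, [-0.003, 0, 0], [0, 0, 0]],
    [0.0, [-0.004, 0, 0], [0, 0, 0]]
  ]
}}

```text
time: 18.6
tool_pos: [0.4196, -0.2598, 0.0457]
ee_rot: [3.141, -0.001, 3.019]
wrist_force: [-2.8, 0.2, -1.7]
width: 0.0003
finger_force: 1.7
```

Emit:
{"op": "drive_tool", "data": {
  "series": [
    [0.0, [-0.001, 0, 0], [0, 0, 0]],
    [0.0, [-0.002, 0, 0], [0, 0, 0]],
    [0.0, [-0.003, 0, 0], [0, 0, 0]],
    [0.0, [-0.003, 0, 0], [0, 0, 0]]
  ]
}}

```text
time: 19.1
tool_pos: [0.4223, -0.2598, 0.0454]
ee_rot: [3.141, -0.002, 3.019]
wrist_force: [-4.6, 1.9, -2.7]
width: 0.0006
finger_force: 2.2
```

Emit:
{"op": "drive_tool", "data": {
  "series": [
    [0.0, [-0.001, 0, 0], [0, 0, 0]],
    [0.0, [-0.002, 0, 0], [0, 0, 0]],
    [0.0, [-0.002, 0, 0], [0, 0, 0]]
  ]
}}

```text
time: 19.48
tool_pos: [0.423, -0.2598, 0.0451]
ee_rot: [3.14, -0.005, 3.019]
wrist_force: [-6.4, 2.3, -1.6]
width: 0.0005
finger_force: 3.7
```

Emit:
{"op": "drive_tool", "data": {
  "series": [
    [0.0, [-0.001, 0, 0], [0, 0, 0]],
    [0.0, [-0.001, 0, 0], [0, 0, 0]],
    [0.0, [-0.001, 0, 0], [0, 0, 0]]
  ]
}}

```text
time: 19.85
tool_pos: [0.4232, -0.2599, 0.045]
ee_rot: [3.14, -0.007, 3.019]
wrist_force: [-9.6, 1.1, -1.0]
width: 0.0005
finger_force: 4.5
```

Motion has stopped at x≈0.423 and the force is climbing, so both jaws are in contact. I press on to about 15 N.

Emit:
{"op": "drive_tool", "data": {
  "series": [
    [0.0, [-0.001, 0, 0], [0, 0, 0]],
    [0.0, [-0.001, 0, 0], [0, 0, 0]],
    [0.0, [-0.001, 0, 0], [0, 0, 0]]
  ]
}}

```text
time: 20.23
tool_pos: [0.4234, -0.2598, 0.0448]
ee_rot: [3.14, -0.009, 3.019]
wrist_force: [-10.2, 2.8, 0.0]
width: 0.0001
finger_force: 5.5
```

Emit:
{"op": "drive_tool", "data": {
  "series": [
    [0.0, [-0.001, 0, 0], [0, 0, 0]],
    [0.0, [-0.001, 0, 0], [0, 0, 0]],
    [0.0, [-0.001, 0, 0], [0, 0, 0]]
  ]
}}

```text
time: 20.6
tool_pos: [0.4236, -0.2598, 0.0446]
ee_rot: [3.14, -0.011, 3.019]
wrist_force: [-12.6, 2.7, 0.8]
width: 0.0003
finger_force: 6.4
```

Emit:
{"op": "drive_tool", "data": {
  "series": [
    [0.0, [-0.0012, 0, 0], [0, 0, 0]],
    [0.0, [-0.0012, 0, 0], [0, 0, 0]],
    [0.0, [-0.0012, 0, 0], [0, 0, 0]],
    [0.0, [-0.0012, 0, 0], [0, 0, 0]]
  ]
}}

```text
time: 21.1
tool_pos: [0.4238, -0.2598, 0.0445]
ee_rot: [3.14, -0.013, 3.019]
wrist_force: [-14.8, 2.9, 1.7]
width: 0.0004
finger_force: 7.6
```

Emit:
{"op": "drive_tool", "data": {
  "series": [
    [0.0, [-0.0004, 0, 0], [0, 0, 0]],
    [0.0, [-0.0004, 0, 0], [0, 0, 0]],
    [0.0, [-0.0004, 0, 0], [0, 0, 0]],
    [0.0, [-0.0004, 0, 0], [0, 0, 0]]
  ]
}}

```text
time: 21.6
tool_pos: [0.4238, -0.2598, 0.0445]
ee_rot: [3.14, -0.014, 3.019]
wrist_force: [-16.3, 2.5, 3.4]
width: 0.0003
finger_force: 8.1
```

The tamper is wedged: 16 N along the slot, no further travel, and the side force is near zero. I back off and lift clear, then check clearances round the knob from the existing pictures.

Emit:
{"op": "drive_tool", "data": {
  "series": [
    [0.0, [0.006, 0, 0], [0, 0, 0]],
    [0.0, [0.018, 0, 0], [0, 0, 0]],
    [0.0, [0.035, 0, 0], [0, 0, 0]],
    [0.0, [0.04, 0, -0.04], [0, 0, 0]],
    [0.0, [0.04, 0, -0.1], [0, 0, 0]]
  ]
}}

```text
time: 22.22
tool_pos: [0.3878, -0.2553, 0.1454]
ee_rot: [3.14, -0.003, 3.018]
wrist_force: [1.4, -0.8, 0.0]
width: 0.0005
finger_force: 0.0
```

```bash
python3 - <<'E'
from h import *
o=robot.get_obs(); print({k:np.round(o[k],4).tolist() for k in ("time","tool_pos","wrist_force")})
s=cal("side");c=cal("scene")
def tri(a,b):
    p,d=ray(s,a); q,e=ray(c,b); t=np.linalg.lstsq(np.c_[d,-e],q-p,rcond=None)[0]; x,y=p+d*t[0],q+e*t[1]; return ((x+y)/2).round(3),np.linalg.norm(x-y).round(3)
print("panel tip",tri((150,262),(180,211)),"z0",onz(s,(150,262),0),onz(c,(180,211),0), onz(s,(167,247),0),onz(c,(240,192),0))
print("purple",onz(s,(211,228),.02),onz(s,(209,194),.094),onz(c,(250,180),.094))
print("grinder base corners",onz(s,(244,245),0),onz(c,(247,235),.0),onz(c,(300,257),0))
im=imaging.snapshot("side"); cv2.imwrite("pics/n2.png",im[:,:,::-1]); sc=imaging.snapshot("scene"); cv2.imwrite("pics/n3.png",sc[:,:,::-1])
for n,q,P in(("side",s,im),("scene",c,sc)):
    r,g,b=[P[:,:,i].astype(int) for i in range(3)]
    m=((r>g*1.5)&(r>b*1.5)&(r<130)&(r>18)).astype(np.uint8)
    k,l,st,ce=cv2.connectedComponentsWithStats(m)
    # vertical-profile of panel: gray boundary along rows
    print([ (st[i].tolist(),ce[i].round(1).tolist()) for i in range(1,k) if st[i,4]>60 and 180<st[i,1]<290 and st[i,0]<260])
d=np.hypot(*[0,0])
for row in (60,120,180,230,245,255): print(row,im[row,90:180:6].mean(1).astype(int).tolist())
E
```

```text
{'time': 22.225, 'tool_pos': [0.3878, -0.2553, 0.1454], 'wrist_force': [1.374, -0.7644, 0.0122]}
panel tip (array([ 0.526, -0.135,  0.006]), np.float64(0.005)) z0 [ 0.53049278 -0.13428485  0.        ] [ 0.53532865 -0.12200087  0.        ] [ 0.57901094 -0.16132959  0.        ] [ 0.69385035 -0.15219352  0.        ]
purple [ 0.61433195 -0.25166043  0.02      ] [ 0.63081588 -0.25121353  0.094     ] [ 0.63129701 -0.26582024  0.094     ]
grinder base corners [ 0.57505635 -0.3205357   0.        ] [ 0.57470921 -0.31257974  0.        ] [ 0.59379175 -0.4484079   0.        ]
[([210, 235, 12, 32, 206], [216.0, 251.1])]
[([179, 206, 14, 28, 273], [186.1, 218.0])]
60 [34, 36, 34, 37, 37, 36, 32, 41, 33, 84, 81, 88, 32, 37, 38]
120 [70, 71, 71, 72, 97, 118, 115, 103, 101, 90, 83, 85, 87, 186, 25]
180 [71, 73, 73, 73, 73, 72, 55, 52, 53, 49, 22, 24, 20, 26, 30]
230 [73, 70, 74, 71, 72, 73, 72, 75, 31, 115, 116, 101, 93, 87, 89]
245 [25, 19, 19, 18, 18, 16, 19, 21, 23, 24, 114, 113, 95, 95, 241]
255 [25, 18, 21, 23, 18, 21, 19, 22, 19, 21, 115, 116, 100, 89, 243]
```

Clearances: the panel is at about (0.53 to 0.58, −0.135 to −0.16), the grinder's front at x ≈ 0.56, and the purple tamper at (0.62, −0.252). Coming in square over the knob would crowd the panel. I will push the pointer arm's back face with closed fingertips at gauge x ≈ −10 mm, tilted 0.25 rad so the body stays on the robot side.

Emit:
{"op": "drive_tool", "data": {
  "series": [
    [0.0, [0, 0, -0.035], [0, -0.1, 0]],
    [0.0, [0, 0, -0.055], [0, -0.25, 0]],
    [0.0, [-0.03, 0.002, -0.055], [0, -0.25, 0]],
    [0.0, [-0.07, 0.006, -0.055], [0, -0.25, 0]],
    [0.0, [-0.1, 0.01, -0.055], [0, -0.25, 0]]
  ]
}}

```text
time: 22.95
tool_pos: [0.4909, -0.2588, 0.2012]
ee_rot: [-3.14, 0.251, 3.019]
wrist_force: [-0.5, 0.1, 0.5]
width: 0.0006
finger_force: 0.0
```

```bash
cat > st.py <<'E'
from h import *
O=np.array([.47105,-.26561]); g=np.radians(-96.98); ex=np.array([np.cos(g),np.sin(g)]); ey=np.array([-ex[1],ex[0]])
def st():
    o=robot.get_obs(); p=np.array(o["tool_pos"]); M=R.from_euler("xyz",o["ee_rot"]).as_matrix(); t=p+M[:,2]*.025
    G=lambda p:np.round(((p[:2]-O)@ex*1e3,(p[:2]-O)@ey*1e3,p[2]*1e3),1)
    B=np.c_[ex,ey]; u=lambda v:(M.T@v).round(3)
    print("t",o["time"],"tcp",G(p),"tip",G(t),"F gauge",np.round(B.T@o["wrist_force"][:2],1),"ex,ey,dn",u([*ex,0]),u([*ey,0]),u([0,0,-1]))
    return G
E
python3 - <<'E'
from st import *
G=st(); c=cal("wrist"); im=imaging.snapshot("wrist"); cv2.imwrite("pics/n4.png",im[:,:,::-1])
for n,(x,y,z) in dict(nose=(-11,53.6,37),armtip=(10,53.6,37),armback=(-11,62.6,37),tamptop=(-.7,-10.3,100)).items():
    P=np.r_[O+x*1e-3*ex+y*1e-3*ey,z*1e-3]; print(n,proj(c,P).round(1))
E
```

```text
t 22.95 tcp [ -9.2  18.9 201.2] tip [ -9.1  25.1 177. ] F gauge [ 0.  -0.5] ex,ey,dn [-0.001 -1.     0.002] [-0.969  0.002  0.249] [0.249 0.001 0.969]
nose [284.7 194.5]
armtip [264.  194.5]
armback [284.7 202.3]
tamptop [271.2 156.4]
```

```bash
python3 - <<'E'
from st import *
im=cv2.imread("pics/n4.png")
for col in (268,276,284,292): print(col,"rows175-225",im[175:226,col].mean(1).astype(int).tolist())
print("cols 250-340 @198",im[198,250:340].mean(1).astype(int).tolist())
r,g,b=[im[:,:,i].astype(int) for i in (2,1,0)]
m=((r>g*1.5)&(r>b*1.5)&(r<130)&(r>18)).astype(np.uint8)[100:230,200:350]
k,l,s,ce=cv2.connectedComponentsWithStats(m); print([(s[i].tolist(),ce[i].round(1).tolist()) for i in range(1,k) if s[i,4]>50])
E
```

```text
268 rows175-225 [193, 192, 192, 192, 195, 202, 79, 76, 79, 77, 79, 78, 73, 130, 199, 204, 14, 26, 30, 81, 80, 78, 79, 77, 76, 77, 126, 186, 182, 182, 181, 181, 181, 181, 181, 181, 182, 181, 181, 181, 181, 181, 181, 181, 182, 181, 180, 180, 181, 181, 182]
276 rows175-225 [195, 195, 196, 197, 202, 73, 76, 79, 79, 79, 80, 77, 75, 178, 202, 205, 13, 24, 30, 80, 81, 78, 80, 77, 76, 76, 127, 186, 182, 181, 181, 181, 181, 180, 182, 181, 181, 181, 181, 181, 181, 181, 181, 181, 181, 180, 181, 181, 182, 180, 181]
284 rows175-225 [192, 193, 193, 192, 194, 202, 72, 77, 77, 78, 79, 78, 76, 76, 205, 203, 15, 27, 31, 77, 80, 78, 81, 78, 77, 75, 102, 189, 183, 182, 181, 182, 181, 181, 182, 181, 181, 181, 181, 181, 181, 181, 181, 181, 181, 181, 181, 181, 180, 180, 181]
292 rows175-225 [196, 196, 195, 196, 196, 198, 207, 74, 77, 81, 79, 78, 76, 206, 201, 205, 27, 27, 30, 75, 82, 78, 80, 79, 78, 76, 102, 188, 182, 182, 183, 183, 181, 181, 181, 181, 182, 181, 181, 182, 181, 181, 181, 181, 182, 180, 182, 181, 181, 182, 180]
cols 250-340 @198 [181, 181, 181, 181, 181, 181, 182, 181, 181, 181, 181, 181, 181, 182, 188, 125, 72, 76, 77, 77, 77, 76, 78, 78, 78, 78, 77, 77, 78, 78, 77, 79, 78, 78, 78, 78, 77, 78, 78, 79, 77, 78, 79, 78, 79, 79, 78, 78, 79, 78, 79, 79, 78, 79, 68, 80, 50, 30, 20, 13, 13, 11, 12, 14, 12, 13, 11, 9, 8, 9, 20, 61, 82, 81, 81, 68, 149, 183, 181, 180, 181, 181, 181, 180, 181, 180, 180, 181, 180, 180]
[([54, 26, 40, 46, 1025], [73.4, 49.3])]
```

The pointer arm top is at rows 194–201 and starts at col 265, matching my model to about 1 mm. I move behind it and descend.

Emit:
{"op": "drive_tool", "data": {
  "series": [
    [0.0, [-0.03, 0, 0.0077], [0, 0, 0]],
    [0.0, [-0.0533, 0, 0.0137], [0, 0, 0]],
    [0.0, [-0.0533, 0, 0.0137], [0, 0, 0]],
    [0.0, [-0.0433, 0, 0.0527], [0, 0, 0]],
    [0.0, [-0.0333, 0, 0.0917], [0, 0, 0]]
  ]
}}

```text
time: 23.62
tool_pos: [0.5437, -0.2656, 0.1201]
ee_rot: [-3.14, 0.251, 3.019]
wrist_force: [-0.4, -0.8, -0.1]
width: 0.0005
finger_force: 0.0
```

```bash
python3 -c "
from st import *
st()"
```

```text
t 23.625 tcp [ -8.9  72.1 120.1] tip [-8.8 78.3 95.8] F gauge [ 0.9 -0.3] ex,ey,dn [-0.001 -1.     0.002] [-0.969  0.001  0.248] [0.248 0.001 0.969]
```

Emit:
{"op": "drive_tool", "data": {
  "series": [
    [0.0, [0.006, 0, 0.032], [0, 0, 0]],
    [0.0, [0.0104, 0, 0.049], [0, 0, 0]],
    [0.0, [0.0141, 0, 0.063], [0, 0, 0]],
    [0.0, [0.0141, 0, 0.063], [0, 0, 0]]
  ]
}}

```text
time: 24.12
tool_pos: [0.5458, -0.2653, 0.0549]
ee_rot: [3.141, 0.248, 3.018]
wrist_force: [-0.6, 0.1, -0.2]
width: 0.0002
finger_force: 0.0
```

```bash
python3 -c "
from st import *
st()"
```

```text
t 24.125 tcp [-9.4 74.1 54.9] tip [-9.4 80.3 30.7] F gauge [ 0.  -0.6] ex,ey,dn [-0.001 -1.    -0.   ] [-0.969  0.001  0.246] [ 0.246 -0.001  0.969]
```

Emit:
{"op": "drive_tool", "data": {
  "series": [
    [0.0, [0.0039, 0, -0.001], [0, 0, 0]],
    [0.0, [0.0078, 0, -0.002], [0, 0, 0]],
    [0.0, [0.0116, 0, -0.003], [0, 0, 0]],
    [0.0, [0.0155, 0, -0.004], [0, 0, 0]],
    [0.0, [0.0194, 0, -0.0049], [0, 0, 0]]
  ]
}}

```text
time: 24.75
tool_pos: [0.5266, -0.2632, 0.056]
ee_rot: [-3.141, 0.25, 3.019]
wrist_force: [1.0, -0.3, 2.0]
width: 0.0002
finger_force: 0.6
```

Emit:
{"op": "drive_tool", "data": {
  "series": [
    [0.0, [0.0029, 0, -0.0007], [0, 0, 0]],
    [0.0, [0.0058, 0, -0.0015], [0, 0, 0]],
    [0.0, [0.0087, 0, -0.0022], [0, 0, 0]],
    [0.0, [0.0116, 0, -0.003], [0, 0, 0]],
    [0.0, [0.0145, 0, -0.0037], [0, 0, 0]]
  ]
}}

```text
time: 25.38
tool_pos: [0.5114, -0.2611, 0.0553]
ee_rot: [3.141, 0.249, 3.019]
wrist_force: [1.7, 0.5, 1.2]
width: 0.0006
finger_force: 0.6
```

```bash
python3 -c "
from st import *
st()
im=imaging.snapshot('side'); cv2.imwrite('pics/n5.png',im[:,:,::-1])
for col in (206,210,214): print(im[235:285,col].mean(1).astype(int).tolist())
c=cal('side')
for n,(x,y,z) in dict(nose=(0,18,37),tamp=(-.7,-10,100),foot=(-.7,-10,39)).items(): print(n,proj(c,np.r_[O+x*1e-3*ex+y*1e-3*ey,z*1e-3]).round(1))
"
```

```text
t 25.375 tcp [-9.4 39.5 55.3] tip [-9.4 45.7 31.1] F gauge [-0.7  1.6] ex,ey,dn [-0.001 -1.     0.   ] [-0.969  0.001  0.246] [ 0.246 -0.     0.969]
[114, 111, 111, 114, 81, 61, 49, 45, 35, 30, 32, 37, 33, 36, 43, 45, 36, 35, 37, 42, 43, 54, 95, 114, 121, 106, 104, 103, 94, 93, 96, 96, 97, 99, 101, 101, 103, 104, 105, 104, 105, 105, 101, 111, 114, 108, 109, 110, 109, 110]
[38, 28, 25, 24, 25, 25, 27, 26, 23, 25, 25, 27, 24, 25, 25, 24, 27, 24, 20, 23, 26, 27, 26, 27, 39, 37, 32, 33, 36, 43, 42, 68, 101, 104, 107, 97, 104, 106, 107, 107, 107, 105, 106, 115, 118, 121, 113, 113, 112, 112]
[26, 22, 22, 27, 23, 26, 23, 26, 26, 27, 27, 29, 26, 31, 26, 23, 25, 25, 23, 24, 21, 27, 27, 27, 24, 28, 23, 26, 22, 26, 28, 30, 64, 116, 126, 125, 118, 109, 107, 106, 107, 103, 108, 122, 129, 128, 112, 112, 115, 113]
nose [216.9 256.8]
tamp [212.4 237.5]
foot [214.2 265.3]
```

Emit:
{"op": "drive_tool", "data": {
  "series": [
    [0.0, [0.0024, 0, -0.0006], [0, 0, 0]],
    [0.0, [0.0048, 0, -0.0012], [0, 0, 0]],
    [0.0, [0.0073, 0, -0.0019], [0, 0, 0]],
    [0.0, [0.0097, 0, -0.0025], [0, 0, 0]],
    [0.0, [0.0116, 0, -0.003], [0, 0, 0]]
  ]
}}

```text
time: 26.05
tool_pos: [0.5015, -0.2598, 0.056]
ee_rot: [-3.141, 0.253, 3.018]
wrist_force: [5.3, -0.8, -1.3]
width: 0.0004
finger_force: 2.7
```

Emit:
{"op": "drive_tool", "data": {
  "series": [
    [0.0, [0.0005, 0, -0.0001], [0, 0, 0]],
    [0.0, [0.001, 0, -0.0002], [0, 0, 0]],
    [0.0, [0.0015, 0, -0.0004], [0, 0, 0]],
    [0.0, [0.0019, 0, -0.0005], [0, 0, 0]]
  ]
}}

```text
time: 26.55
tool_pos: [0.4993, -0.2596, 0.0561]
ee_rot: [-3.142, 0.253, 3.018]
wrist_force: [5.6, 0.6, -2.0]
width: 0.0004
finger_force: 2.7
```

```bash
python3 -c "
from st import *
st()
c=cal('wrist'); im=imaging.snapshot('wrist'); cv2.imwrite('pics/n6.png',im[:,:,::-1])
P=lambda x,y,z: proj(c,np.r_[O+x*1e-3*ex+y*1e-3*ey,z*1e-3]).round(1)
print('arm nose top x8',P(8,16,37),P(-30,16,37),'foot top axis',P(-.7,-10.3,39),'foot far edge',P(-.7,19,39),P(12,16.1,39),P(-20,11.1,39))
"
```

```text
t 26.55 tcp [-9.4 27.3 56.1] tip [-9.4 33.6 31.9] F gauge [-1.2  5.5] ex,ey,dn [-0.001 -1.     0.   ] [-0.968  0.001  0.25 ] [0.25  0.    0.968]
arm nose top x8 [250.7 237.1] [318.4 237.1] foot top axis [264.5 196.9] foot far edge [266.1 243.6] [243.2 239.2] [301.1 231.8]
```

Contact came earlier than expected (5.5 N). I check whether the tamper moved by comparing its handle before and after.

```bash
python3 -c "
from st import *
def m(im,box):
    r,g,b=[im[:,:,i].astype(int) for i in range(3)]
    k=((r>g*1.5)&(r>b*1.5)&(r<130)&(r>18)).astype(np.uint8); k[:, :box[0]]=0;k[:,box[1]:]=0;k[:box[2]]=0;k[box[3]:]=0
    n,l,s,c=cv2.connectedComponentsWithStats(k); i=1+np.argmax(s[1:,4]); return s[i].tolist(),c[i].round(1).tolist()
bb={'scene':(150,215,195,245),'side':(190,240,225,290)}
old={'scene':'pics/n3.png','side':'pics/n5.png'}
for n in bb:
    im=imaging.snapshot(n); cv2.imwrite(f'pics/n7{n}.png',im[:,:,::-1])
    print(n,'wedged/before',m(cv2.imread(old[n])[:,:,::-1],bb[n]),'now',m(im,bb[n]))
c=cal('scene')
for y in (-15,-10,-5): print(y,proj(c,np.r_[O-.0007*ex+y*1e-3*ey,.075]).round(1))
im=cv2.imread('pics/n6.png')
for col in (250,256,262): print(col,im[150:260,col].mean(1).astype(int).tolist())
"
```

```text
scene wedged/before ([179, 206, 14, 28, 273], [186.1, 218.0]) now ([176, 208, 15, 27, 281], [183.3, 219.6])
side wedged/before ([207, 235, 15, 32, 316], [213.9, 249.3]) now ([206, 238, 15, 31, 327], [213.3, 251.6])
-15 [183.2 217.2]
-10 [185.5 216.4]
-5 [187.7 215.5]
250 [86, 86, 85, 86, 86, 85, 85, 85, 85, 85, 84, 85, 85, 85, 84, 85, 78, 79, 78, 78, 78, 78, 78, 76, 77, 80, 69, 51, 21, 17, 19, 18, 18, 17, 19, 17, 16, 17, 16, 16, 19, 19, 20, 17, 19, 16, 20, 19, 19, 21, 22, 21, 22, 20, 22, 18, 20, 20, 23, 23, 22, 21, 18, 21, 20, 20, 19, 19, 21, 21, 19, 22, 22, 21, 19, 20, 22, 22, 22, 21, 23, 23, 21, 22, 21, 22, 22, 22, 22, 24, 21, 22, 21, 23, 23, 24, 22, 22, 24, 22, 20, 22, 22, 21, 23, 21, 23, 21, 23, 24]
256 [88, 88, 88, 87, 87, 88, 87, 87, 86, 87, 86, 86, 82, 80, 81, 81, 80, 81, 81, 81, 82, 72, 32, 15, 18, 21, 17, 17, 19, 18, 17, 19, 18, 17, 15, 17, 15, 17, 17, 18, 19, 18, 18, 17, 16, 19, 20, 17, 18, 21, 20, 19, 21, 19, 20, 19, 20, 21, 21, 22, 20, 20, 20, 20, 20, 22, 20, 18, 22, 19, 18, 20, 22, 21, 21, 22, 24, 23, 24, 24, 23, 22, 22, 22, 21, 20, 23, 21, 24, 23, 21, 22, 23, 22, 22, 22, 22, 22, 20, 22, 20, 21, 21, 20, 24, 23, 22, 22, 22, 21]
262 [90, 90, 91, 90, 90, 89, 89, 89, 90, 87, 83, 82, 82, 81, 81, 82, 82, 81, 84, 60, 25, 17, 18, 22, 21, 22, 20, 20, 18, 18, 18, 20, 18, 20, 16, 15, 15, 15, 14, 18, 20, 18, 16, 20, 17, 16, 19, 17, 18, 20, 19, 20, 20, 20, 19, 22, 19, 21, 21, 22, 21, 22, 21, 18, 22, 20, 21, 20, 21, 21, 22, 22, 22, 20, 20, 23, 22, 25, 24, 24, 23, 24, 23, 23, 25, 22, 24, 24, 24, 24, 25, 25, 23, 23, 22, 22, 21, 21, 20, 21, 19, 21, 21, 21, 22, 21, 20, 21, 20, 19]
```

The pointer pushed the tamper back about 6 mm. To mend it I will draw the pointer back a little, wedge the tamper again, and then bring the pointer up gently. From these contacts, the fingers' half-thickness is about 10.6 mm and the nose should touch at about gauge y 21.6 mm.

Emit:
{"op": "drive_tool", "data": {
  "series": [
    [0.0, [-0.0039, 0, 0.001], [0, 0, 0]],
    [0.0, [-0.0078, 0, 0.002], [0, 0, 0]],
    [0.0, [-0.0128, 0, -0.017], [0, 0, 0]],
    [0.0, [-0.0228, 0, -0.056], [0, 0, 0]],
    [0.0, [-0.0278, 0, -0.0754], [0, 0, 0]]
  ]
}}

```text
time: 27.32
tool_pos: [0.5065, -0.2609, 0.1375]
ee_rot: [-3.14, 0.251, 3.019]
wrist_force: [1.0, -0.1, -0.1]
width: 0.0006
finger_force: 0.0
```

```bash
python3 -c "
from st import *
st()"
```

```text
t 27.325 tcp [ -8.9  34.7 137.5] tip [ -8.9  40.9 113.3] F gauge [-0.  1.] ex,ey,dn [-0.001 -1.     0.001] [-0.969  0.001  0.248] [0.248 0.001 0.969]
```

Emit:
{"op": "drive_tool", "data": {
  "series": [
    [0.0, [0, 0.027, 0], [0, 0, 0]],
    [0.0, [0.0368, 0.027, -0.0094], [0, 0, 0]],
    [0.0, [0.0368, 0.027, -0.0094], [0, 0, 0]],
    [0.0, [0.0468, 0.027, 0.0296], [0, 0, 0]],
    [0.0, [0.0534, 0.027, 0.0555], [0, 0, 0]]
  ]
}}

```text
time: 27.95
tool_pos: [0.4716, -0.229, 0.0671]
ee_rot: [3.141, 0.248, 3.018]
wrist_force: [0.5, 0.8, -0.5]
width: 0.0006
finger_force: 0.0
```

Emit:
{"op": "drive_tool", "data": {
  "series": [
    [0.0, [0, 0, 0], [0, 0, 0]],
    [0.0, [-0.003, 0, 0.0008], [0, 0, 0]],
    [0.0, [-0.006, 0, 0.0015], [0, 0, 0]]
  ]
}}

```text
time: 28.32
tool_pos: [0.4789, -0.2305, 0.0702]
ee_rot: [-3.14, 0.251, 3.019]
wrist_force: [-1.2, 0.0, 0.6]
width: 0.0003
finger_force: 0.4
```

```bash
python3 -c "
from st import *
st()"
```

```text
t 28.325 tcp [-35.8   3.6  70.2] tip [-35.7   9.8  46. ] F gauge [ 0.1 -1.2] ex,ey,dn [-0.001 -1.     0.002] [-0.969  0.001  0.249] [0.249 0.001 0.969]
```

Emit:
{"op": "drive_tool", "data": {
  "series": [
    [0.0, [-0.0029, 0, 0.0007], [0, 0, 0]],
    [0.0, [-0.0058, 0, 0.0015], [0, 0, 0]],
    [0.0, [-0.0087, 0, 0.0022], [0, 0, 0]],
    [0.0, [-0.0116, 0, 0.003], [0, 0, 0]],
    [0.0, [-0.0116, 0, 0.003], [0, 0, 0]]
  ]
}}

```text
time: 28.95
tool_pos: [0.4899, -0.2312, 0.0683]
ee_rot: [3.141, 0.249, 3.019]
wrist_force: [1.3, -0.2, -0.0]
width: 0.0008
finger_force: 0.0
```

```bash
python3 -c "
from st import *
st()"
```

```text
t 28.95 tcp [-36.5  14.5  68.3] tip [-36.5  20.7  44.1] F gauge [0.  1.3] ex,ey,dn [-0.001 -1.    -0.   ] [-0.969  0.001  0.247] [ 0.247 -0.     0.969]
```

Emit:
{"op": "drive_tool", "data": {
  "series": [
    [0.0, [0.0058, 0, -0.0015], [0, 0, 0]],
    [0.0, [-0.004, 0, -0.04], [0, 0, 0]],
    [0.0, [-0.0152, 0, -0.0839], [0, 0, 0]],
    [0.0, [0.015, -0.036, -0.0917], [0, 0, 0]],
    [0.0, [0.058, -0.036, -0.1027], [0, 0.125, 0]]
  ]
}}

```text
time: 29.58
tool_pos: [0.4019, -0.2581, 0.1541]
ee_rot: [-3.141, 0.122, 3.016]
wrist_force: [0.7, 0.6, 0.2]
width: 0.0003
finger_force: 0.0
```

```bash
python3 -c "
from st import *
st()"
```

```text
t 29.575 tcp [  1.  -69.5 154.1] tip [  1.  -66.5 129.2] F gauge [-0.6  0.6] ex,ey,dn [-0.004 -1.     0.001] [-0.993  0.004  0.121] [0.121 0.001 0.993]
```

Emit:
{"op": "drive_tool", "data": {
  "series": [
    [0.0, [0, 0.001, 0], [0, 0.122, 0]],
    [0.0, [0.005, 0.001, 0.04], [0, 0.122, 0]],
    [0.0, [0.0097, 0.001, 0.08], [0, 0.122, 0]],
    [0.0, [0.0131, 0.001, 0.1077], [0, 0.122, 0]],
    [0.0, [0.0131, 0.001, 0.1077], [0, 0.122, 0]]
  ]
}}

```text
time: 30.2
tool_pos: [0.4027, -0.2544, 0.0426]
ee_rot: [3.138, -0.003, 3.019]
wrist_force: [-0.6, 0.8, 0.4]
width: 0.0005
finger_force: 0.0
```

Emit:
{"op": "drive_tool", "data": {
  "series": [
    [0.0, [-0.002, 0, 0], [0, 0, 0]],
    [0.0, [-0.005, 0, 0], [0, 0, 0]],
    [0.0, [-0.008, 0, 0], [0, 0, 0]],
    [0.0, [-0.01, 0, 0], [0, 0, 0]]
  ]
}}

```text
time: 30.7
tool_pos: [0.4153, -0.2575, 0.0459]
ee_rot: [-3.141, 0.003, 3.019]
wrist_force: [-0.1, 1.0, 0.0]
width: 0.0001
finger_force: 0.0
```

```bash
python3 -c "
from st import *
st()"
```

```text
t 30.7 tcp [ -1.3 -56.3  45.9] tip [ -1.3 -56.3  20.9] F gauge [-1.  -0.2] ex,ey,dn [-0.001 -1.     0.001] [-1.     0.001  0.003] [0.003 0.001 1.   ]
```

Emit:
{"op": "drive_tool", "data": {
  "series": [
    [0.0, [-0.0012, 0, 0], [0, 0, 0]],
    [0.0, [-0.0024, 0, 0], [0, 0, 0]],
    [0.0, [-0.0036, 0, 0], [0, 0, 0]],
    [0.0, [-0.0048, 0, 0], [0, 0, 0]],
    [0.0, [-0.006, 0, 0], [0, 0, 0]]
  ]
}}

```text
time: 31.32
tool_pos: [0.4178, -0.2575, 0.0451]
ee_rot: [3.141, -0.005, 3.019]
wrist_force: [-9.2, 1.6, 7.5]
width: 0.0007
finger_force: 5.3
```

Emit:
{"op": "drive_tool", "data": {
  "series": [
    [0.0, [-0.001, 0, 0], [0, 0, 0]],
    [0.0, [-0.002, 0, 0], [0, 0, 0]],
    [0.0, [-0.003, 0, 0], [0, 0, 0]],
    [0.0, [-0.003, 0, 0], [0, 0, 0]]
  ]
}}

```text
time: 31.82
tool_pos: [0.4202, -0.258, 0.0451]
ee_rot: [3.141, -0.006, 3.019]
wrist_force: [-10.8, 0.9, 7.0]
width: 0.0004
finger_force: 5.3
```

Emit:
{"op": "drive_tool", "data": {
  "series": [
    [0.0, [0, 0, -0.001], [0, 0, 0]],
    [0.0, [0, 0, -0.002], [0, 0, 0]],
    [0.0, [0, 0, -0.002], [0, 0, 0]],
    [0.0, [0, 0, -0.002], [0, 0, 0]]
  ]
}}

```text
time: 32.33
tool_pos: [0.4213, -0.258, 0.0458]
ee_rot: [3.141, -0.004, 3.019]
wrist_force: [-5.0, -0.7, -1.1]
width: 0.0003
finger_force: 2.6
```

Emit:
{"op": "drive_tool", "data": {
  "series": [
    [0.0, [-0.001, 0, 0], [0, 0, 0]],
    [0.0, [-0.001, 0, 0], [0, 0, 0]],
    [0.0, [-0.001, 0, 0], [0, 0, 0]]
  ]
}}

```text
time: 32.7
tool_pos: [0.4224, -0.2582, 0.0457]
ee_rot: [3.141, -0.003, 3.019]
wrist_force: [-3.7, -0.2, -1.8]
width: 0.0007
finger_force: 2.5
```

Emit:
{"op": "drive_tool", "data": {
  "series": [
    [0.0, [-0.001, 0, 0], [0, 0, 0]],
    [0.0, [-0.002, 0, 0], [0, 0, 0]],
    [0.0, [-0.002, 0, 0], [0, 0, 0]]
  ]
}}

```text
time: 33.08
tool_pos: [0.4229, -0.2582, 0.0455]
ee_rot: [3.141, -0.007, 3.019]
wrist_force: [-8.4, 0.1, 0.7]
width: 0.0005
finger_force: 4.3
```

Emit:
{"op": "drive_tool", "data": {
  "series": [
    [0.0, [-0.001, 0, 0], [0, 0, 0]],
    [0.0, [-0.002, 0, 0], [0, 0, 0]],
    [0.0, [-0.002, 0, 0], [0, 0, 0]]
  ]
}}

```text
time: 33.45
tool_pos: [0.4232, -0.2582, 0.0453]
ee_rot: [3.14, -0.011, 3.019]
wrist_force: [-13.8, 0.1, 2.7]
width: 0.0003
finger_force: 6.4
```

Emit:
{"op": "drive_tool", "data": {
  "series": [
    [0.0, [-0.001, 0, 0], [0, 0, 0]],
    [0.0, [-0.001, 0, 0], [0, 0, 0]],
    [0.0, [-0.001, 0, 0], [0, 0, 0]],
    [0.0, [-0.001, 0, 0], [0, 0, 0]]
  ]
}}

```text
time: 33.95
tool_pos: [0.4233, -0.2582, 0.0452]
ee_rot: [3.14, -0.013, 3.019]
wrist_force: [-14.4, -0.5, 3.6]
width: 0.0004
finger_force: 7.5
```

```bash
python3 -c "
from st import *
st()"
```

```text
t 33.95 tcp [ -1.6 -48.3  45.2] tip [ -1.6 -48.6  20.2] F gauge [  2.2 -14.2] ex,ey,dn [-0.001 -1.    -0.001] [-1.     0.001 -0.013] [-0.013 -0.001  1.   ]
```

Emit:
{"op": "drive_tool", "data": {
  "series": [
    [0.0, [0.003, 0, 0], [0, 0, 0]],
    [0.0, [0.009, 0, 0], [0, 0, 0]],
    [0.0, [0.02, 0, 0], [0, 0, 0]],
    [0.0, [0.04, 0, 0], [0, 0, 0]],
    [0.0, [0.04, 0, -0.055], [0, 0, 0]]
  ]
}}

```text
time: 34.58
tool_pos: [0.3847, -0.2503, 0.0966]
ee_rot: [3.133, -0.01, 3.018]
wrist_force: [1.0, -0.8, 0.9]
width: 0.0007
finger_force: 0.0
```

```bash
cat > hm.py <<'E'
from st import *
def m(im,box=(150,215,195,245)):
    r,g,b=[im[:,:,i].astype(int) for i in range(3)]
    k=((r>g*1.5)&(r>b*1.5)&(r<130)&(r>18)).astype(np.uint8); k[:, :box[0]]=0;k[:,box[1]:]=0;k[:box[2]]=0;k[box[3]:]=0
    n,l,s,c=cv2.connectedComponentsWithStats(k); i=1+np.argmax(s[1:,4]); return s[i].tolist(),c[i].round(1).tolist()
E
python3 -c "
from hm import *
st(); print(m(imaging.snapshot('scene')))"
```

```text
t 34.575 tcp [ -4.7 -87.6  96.6] tip [ -4.9 -87.9  71.6] F gauge [0.7 1.1] ex,ey,dn [-0.002 -1.    -0.008] [-1.     0.002 -0.01 ] [-0.01  -0.008  1.   ]
([179, 206, 14, 28, 270], [185.5, 218.6])
```

Wedged again: the handle is back at scene (185.5, 218.6). Now back behind the pointer, with finer steps this time.

Emit:
{"op": "drive_tool", "data": {
  "series": [
    [0.0, [0, 0.004, -0.05], [0, -0.1, 0]],
    [0.0, [0, 0.004, -0.1], [0, -0.25, 0]],
    [0.0, [-0.04, 0.004, -0.1], [0, -0.25, 0]],
    [0.0, [-0.09, 0.004, -0.1], [0, -0.25, 0]],
    [0.0, [-0.142, 0.004, -0.1], [0, -0.25, 0]]
  ]
}}

```text
time: 35.25
tool_pos: [0.5326, -0.2681, 0.2046]
ee_rot: [-3.139, 0.256, 3.019]
wrist_force: [-0.0, 0.4, 0.1]
width: 0.0003
finger_force: 0.0
```

Emit:
{"op": "drive_tool", "data": {
  "series": [
    [0.0, [0, 0, 0], [0, 0, 0]],
    [0.0, [0, 0, 0], [0, 0, 0]]
  ]
}}

```text
time: 35.5
tool_pos: [0.5307, -0.2674, 0.2025]
ee_rot: [-3.142, 0.252, 3.019]
wrist_force: [0.2, 0.5, 0.7]
width: 0.0003
finger_force: 0.0
```

```bash
python3 - <<'E'
from st import *
st(); c=cal("wrist"); im=imaging.snapshot("wrist"); cv2.imwrite("pics/n8.png",im[:,:,::-1])
for y in (20,25,30,35): print(y,proj(c,np.r_[O-.004*ex+y*1e-3*ey,.037]).round(1))
u=int(proj(c,np.r_[O-.004*ex+.025*ey,.037])[0])
for col in (u-8,u,u+8): print(col,im[120:215,col].mean(1).astype(int).tolist())
E
```

```text
t 35.5 tcp [ -5.5  59.4 202.5] tip [ -5.5  65.7 178.3] F gauge [-0.5  0.2] ex,ey,dn [-0.001 -1.     0.   ] [-0.968  0.001  0.249] [0.249 0.    0.968]
20 [281.  122.7]
25 [281.1 127.8]
30 [281.1 132.9]
35 [281.1 137.9]
273 [91, 90, 89, 90, 90, 91, 77, 29, 35, 38, 37, 36, 35, 37, 36, 35, 31, 80, 91, 89, 89, 88, 89, 89, 89, 87, 88, 88, 88, 88, 88, 88, 88, 88, 87, 87, 87, 88, 87, 87, 73, 172, 201, 198, 198, 198, 197, 197, 197, 197, 197, 197, 198, 198, 197, 197, 197, 197, 198, 197, 198, 197, 198, 197, 197, 197, 198, 198, 198, 197, 198, 197, 197, 197, 197, 198, 199, 198, 198, 198, 197, 197, 197, 197, 197, 197, 198, 198, 198, 197, 197, 197, 197, 198, 198]
281 [91, 89, 88, 88, 89, 90, 75, 30, 34, 37, 36, 36, 37, 35, 36, 36, 33, 63, 87, 88, 88, 88, 86, 91, 232, 186, 82, 86, 88, 88, 88, 86, 82, 80, 78, 74, 172, 223, 221, 201, 183, 193, 198, 197, 197, 196, 196, 197, 197, 198, 197, 197, 198, 197, 198, 197, 198, 198, 198, 198, 197, 198, 197, 198, 197, 197, 197, 197, 197, 197, 197, 198, 198, 198, 197, 198, 198, 198, 197, 197, 197, 196, 198, 198, 198, 197, 197, 196, 197, 197, 198, 197, 198, 198, 197]
289 [76, 83, 85, 86, 87, 88, 73, 29, 46, 89, 87, 90, 90, 88, 87, 87, 87, 72, 82, 85, 86, 85, 85, 81, 96, 223, 206, 75, 83, 85, 86, 85, 79, 157, 216, 211, 210, 210, 209, 211, 190, 190, 198, 197, 197, 197, 197, 198, 197, 197, 198, 197, 198, 197, 197, 197, 197, 197, 197, 198, 198, 198, 197, 197, 197, 198, 197, 197, 198, 197, 197, 198, 198, 197, 197, 197, 197, 198, 198, 198, 197, 198, 199, 197, 197, 196, 197, 196, 198, 198, 198, 197, 198, 198, 198]
```

The pointer nose is at about y 24 mm, with contact expected near 21. I descend behind it, leaving a gap.

Emit:
{"op": "drive_tool", "data": {
  "series": [
    [0.0, [0.0092, 0.0035, -0.0024], [0, 0, 0]],
    [0.0, [0.0192, 0.0035, 0.036], [0, 0, 0]],
    [0.0, [0.0292, 0.0035, 0.075], [0, 0, 0]],
    [0.0, [0.0378, 0.0035, 0.109], [0, 0, 0]],
    [0.0, [0.043, 0.0035, 0.129], [0, 0, 0]]
  ]
}}

```text
time: 36.17
tool_pos: [0.5198, -0.2621, 0.0651]
ee_rot: [3.14, 0.25, 3.018]
wrist_force: [0.5, 0.7, 0.0]
width: 0.0003
finger_force: 0.0
```

Emit:
{"op": "drive_tool", "data": {
  "series": [
    [0.0, [0.0028, 0, 0.0109], [0, 0, 0]],
    [0.0, [0.0028, 0, 0.0109], [0, 0, 0]],
    [0.0, [0.0028, 0, 0.0109], [0, 0, 0]],
    [0.0, [0.0028, 0, 0.0109], [0, 0, 0]]
  ]
}}

```text
time: 36.67
tool_pos: [0.5227, -0.2634, 0.057]
ee_rot: [-3.14, 0.254, 3.019]
wrist_force: [0.2, 0.6, 1.0]
width: 0.0006
finger_force: 0.0
```

```bash
python3 -c "
from hm import *
st(); print(robot.get_obs()['wrist_force'],m(imaging.snapshot('scene')))"
```

```text
t 36.675 tcp [-8.4 51.  57. ] tip [-8.4 57.3 32.8] F gauge [-0.6  0.1] ex,ey,dn [-0.001 -1.     0.001] [-0.968  0.001  0.252] [0.252 0.001 0.968]
[0.1697098  0.62595022 0.98567395] ([179, 207, 13, 27, 262], [185.5, 219.0])
```

Emit:
{"op": "drive_tool", "data": {
  "series": [
    [0.0, [0.0029, 0, 0], [0, 0, 0]],
    [0.0, [0.0058, 0, -0.0005], [0, 0, 0]],
    [0.0, [0.0087, 0, -0.0013], [0, 0, 0]],
    [0.0, [0.0116, 0, -0.002], [0, 0, 0]],
    [0.0, [0.0116, 0, -0.002], [0, 0, 0]]
  ]
}}

```text
time: 37.35
tool_pos: [0.5101, -0.2615, 0.0546]
ee_rot: [3.142, 0.252, 3.019]
wrist_force: [0.2, -1.0, 0.7]
width: 0.0007
finger_force: 0.0
```

Emit:
{"op": "drive_tool", "data": {
  "series": [
    [0.0, [0.0005, 0, -0.0001], [0, 0, 0]],
    [0.0, [0.001, 0, -0.0002], [0, 0, 0]],
    [0.0, [0.0015, 0, -0.0004], [0, 0, 0]],
    [0.0, [0.0015, 0, -0.0004], [0, 0, 0]]
  ]
}}

```text
time: 37.85
tool_pos: [0.5088, -0.2613, 0.0546]
ee_rot: [3.142, 0.252, 3.019]
wrist_force: [0.3, 0.2, 0.1]
width: 0.0003
finger_force: 0.3
```

```bash
python3 -c "
from hm import *
st()"
```

```text
t 37.85 tcp [-8.9 37.  54.6] tip [-8.8 43.2 30.4] F gauge [-0.2  0.3] ex,ey,dn [-0.001 -1.     0.   ] [-0.968  0.001  0.249] [ 0.249 -0.     0.968]
```

Emit:
{"op": "drive_tool", "data": {
  "series": [
    [0.0, [0.0005, 0, -0.0001], [0, 0, 0]],
    [0.0, [0.001, 0, -0.0002], [0, 0, 0]],
    [0.0, [0.001, 0, -0.0002], [0, 0, 0]]
  ]
}}

```text
time: 38.22
tool_pos: [0.5078, -0.2612, 0.0546]
ee_rot: [3.142, 0.252, 3.019]
wrist_force: [1.0, -0.5, -0.0]
width: 0.0003
finger_force: 0.3
```

Emit:
{"op": "drive_tool", "data": {
  "series": [
    [0.0, [0.0005, 0, -0.0001], [0, 0, 0]],
    [0.0, [0.0008, 0, -0.0002], [0, 0, 0]],
    [0.0, [0.0008, 0, -0.0002], [0, 0, 0]]
  ]
}}

```text
time: 38.6
tool_pos: [0.507, -0.2611, 0.0546]
ee_rot: [3.142, 0.252, 3.019]
wrist_force: [0.7, -0.3, -0.6]
width: 0.0007
finger_force: 0.3
```

Emit:
{"op": "drive_tool", "data": {
  "series": [
    [0.0, [0.0005, 0, -0.0001], [0, 0, 0]],
    [0.0, [0.0005, 0, -0.0001], [0, 0, 0]],
    [0.0, [0.0005, 0, -0.0001], [0, 0, 0]]
  ]
}}

```text
time: 38.98
tool_pos: [0.5065, -0.261, 0.0545]
ee_rot: [3.142, 0.252, 3.019]
wrist_force: [0.4, 0.5, 1.3]
width: 0.0006
finger_force: 0.4
```

Emit:
{"op": "drive_tool", "data": {
  "series": [
    [0.0, [0.0005, 0, -0.0001], [0, 0, 0]],
    [0.0, [0.0005, 0, -0.0001], [0, 0, 0]],
    [0.0, [0.0005, 0, -0.0001], [0, 0, 0]]
  ]
}}

```text
time: 39.35
tool_pos: [0.506, -0.2609, 0.0545]
ee_rot: [3.142, 0.252, 3.019]
wrist_force: [0.4, -0.0, 0.5]
width: 0.0006
finger_force: 0.4
```

Emit:
{"op": "drive_tool", "data": {
  "series": [
    [0.0, [0.0005, 0, -0.0001], [0, 0, 0]],
    [0.0, [0.0005, 0, -0.0001], [0, 0, 0]],
    [0.0, [0.0005, 0, -0.0001], [0, 0, 0]]
  ]
}}

```text
time: 39.72
tool_pos: [0.5055, -0.2609, 0.0545]
ee_rot: [3.141, 0.252, 3.019]
wrist_force: [0.5, 0.6, 1.1]
width: 0.0005
finger_force: 0.4
```

Emit:
{"op": "drive_tool", "data": {
  "series": [
    [0.0, [0.0005, 0, -0.0001], [0, 0, 0]],
    [0.0, [0.0005, 0, -0.0001], [0, 0, 0]],
    [0.0, [0.0005, 0, -0.0001], [0, 0, 0]]
  ]
}}

```text
time: 40.1
tool_pos: [0.5053, -0.2609, 0.0545]
ee_rot: [-3.142, 0.253, 3.019]
wrist_force: [2.7, 0.1, 0.2]
width: 0.0005
finger_force: 1.2
```

```bash
python3 -c "
from hm import *
st(); print(m(imaging.snapshot('scene')))"
```

```text
t 40.1 tcp [-8.9 33.4 54.5] tip [-8.9 39.6 30.3] F gauge [-0.4  2.7] ex,ey,dn [-0.001 -1.     0.   ] [-0.968  0.001  0.25 ] [0.25  0.    0.968]
([179, 207, 15, 27, 282], [185.8, 218.8])
```

Contact: the finger force jumped from 0.4 to 1.2 N and motion stopped at tip y 39.6, as predicted, with the tamper unmoved. I withdraw.

Emit:
{"op": "drive_tool", "data": {
  "series": [
    [0.0, [-0.003, 0, 0.0008], [0, 0, 0]],
    [0.0, [-0.009, 0, 0.0023], [0, 0, 0]],
    [0.0, [-0.0125, 0, -0.01], [0, 0, 0]],
    [0.0, [-0.023, 0, -0.05], [0, 0, 0]],
    [0.0, [-0.036, 0, -0.1], [0, 0, 0]]
  ]
}}

```text
time: 40.78
tool_pos: [0.514, -0.2615, 0.1606]
ee_rot: [3.14, 0.249, 3.018]
wrist_force: [1.6, -1.1, -0.2]
width: 0.0006
finger_force: 0.0
```

Emit:
{"op": "drive_tool", "data": {
  "series": [
    [0.0, [0, 0, 0], [0, 0, 0]],
    [0.0, [0, 0, 0], [0, 0, 0]]
  ]
}}

```text
time: 41.02
tool_pos: [0.5145, -0.2619, 0.1603]
ee_rot: [-3.142, 0.252, 3.019]
wrist_force: [-0.7, -0.1, -0.1]
width: 0.0004
finger_force: 0.0
```

```bash
python3 - <<'E'
from hm import *
print(m(imaging.snapshot('scene'))); st(); c=cal("wrist"); im=imaging.snapshot("wrist")
for y in (15,20,25,30): print(y,proj(c,np.r_[O-.004*ex+y*1e-3*ey,.037]).round(1))
u,v=proj(c,np.r_[O-.004*ex+.025*ey,.037]).astype(int)
for col in (u-8,u): print(v-20,im[v-20:v+20,col].mean(1).astype(int).tolist())
E
```

```text
([179, 207, 15, 27, 281], [185.7, 219.0])
t 41.075 tcp [ -9.3  42.2 159. ] tip [ -9.3  48.4 134.7] F gauge [-0.4  0.1] ex,ey,dn [-0.001 -1.    -0.001] [-0.969  0.001  0.247] [ 0.247 -0.001  0.969]
15 [275.8 150.3]
20 [275.9 156. ]
25 [275.9 161.6]
30 [276.  167.2]
141 [20, 21, 20, 21, 20, 20, 20, 20, 16, 21, 20, 18, 19, 16, 20, 17, 19, 16, 18, 19, 29, 33, 29, 77, 87, 85, 85, 85, 85, 87, 85, 85, 86, 85, 86, 85, 85, 82, 74, 66]
141 [18, 17, 20, 17, 20, 20, 18, 17, 18, 17, 19, 16, 18, 17, 18, 20, 18, 18, 16, 24, 31, 33, 31, 77, 85, 84, 84, 84, 84, 84, 84, 84, 84, 84, 84, 83, 83, 82, 74, 213]
```

```bash
python3 -c "
from bench import robot
print(robot.close_job())"
```

```text
the job is handed in; nothing more can be done
None
```

I handed the job in at about 41 s with the tamper wedged at about 15 N and the pointer nose touching it, after one recovery: my first pointer approach pushed the tamper back about 6 mm, so I drew the pointer back, wedged the tamper again and brought it up gently; the other things were not touched as far as I could tell.

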